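Fit out the wheeled toy-shop display stand

TASK

Fit out the small wheeled display stand: first press its castor brake pedal right down to lock it, then hook one bracket into the top pair of slots of each of the two uprights and press each down until it is fully home and locked. Lay the ledge across the two brackets, centred and level behind their front lugs, and set every boxed toy car upright on the ledge, side by side, with its window squarely to the front (the side the brackets stick out to). Last, flick the brake pedal fully up again so that the stand can be wheeled out, and leave the other things on the counter where they are.

Things in the scene. Friction and masses are not known exactly. Their poses are not given: they have to be found in the camera images.
- stand: dark steel wheeled display stand; does not move in this task. Origin on the counter under its centre; x front to back (front, -x, roughly to the robot), y left, z up. Deck 220 (x) by 340 (y) mm, top z = 95. Two uprights 30 wide, 26 deep at y = +145 and -145, front faces at x = +70, tops z = 268. Between them open above z = 137 (low cross tie).
- seat_left (a point): middle of the lower edge of the top slot, front face of the left upright, stand frame (70, 145, 229) mm, axes as the stand's. Each upright has one column of slots 12 wide, 26 high, in a 4 mm front plate, lower edges at z = 229, 189, 149, 109. A bracket's two hooks go in the top two slots; it is home when its hook point lies here (foot at z = 176, arm top at z = 240).
- seat_right (a point): the same on the right upright, stand frame (70, -145, 229) mm. To mount: raise the bracket about 14 mm above home (11 to 17), push back until its rear face meets the upright, lower. A sprung clip behind the top slot holds it 4 to 8 mm too high; 10 to 20 N down on its top close to the upright forces it home (pushing far out on the arm binds).
- brake (a joint): angle of the castor brake pedal (rad): 0 fully up (released), 0.6 fully down (locked). Stays where left; about 5 N at the toe moves it. Black plate 60 long, 34 wide, 9 mm thick, sticking out to the front at the front right castor; slopes up 0.32 rad from level when released, down 0.28 when locked. Push down with shut fingers; to raise, pinch across its 34 mm width and lift.
- brake_hinge (a point): the pedal's hinge, axis along the stand's y; stand frame (-120, -125, 62) mm
- brake_toe (a point): mid-thickness of the pedal, 48 mm out from the hinge along it (its end is 12 mm farther out)
- bracket_a: bare metal shelf bracket standing upright on the counter, one of two alike, 22 mm wide (y), 220 g. Origin: bottom centre of its flat rear face; +x from arm to hooks, z up. Body x -44 to 0, z 0 to 64 mm; arm z 40 to 64 out to x = -84, level top at z = 64, ending in a stop lug x -84 to -76 up to z = 78. Grip across the 22 mm, about 40 mm in front of the rear face.
- bracket_b: the other bracket: same shape and frame as bracket_a, interchangeable. Centre of mass near x = -29 mm, z = 35
- bracket_a_hook (a point): on the rear face at the underside of the upper tongue, (0, 0, 53) mm in bracket_a. Two hooks 6 mm thick (y) stick out to x = +12: upper tongue z 53 to 61 with a lip behind hanging to z 42; lower tongue z 13.5 to 21.5, lip to z 2. Gap between rear face and lips 5.5 mm at their tips, tapering to 4.5, for the upright's 4 mm plate
- bracket_b_hook (a point): the same on bracket_b
- ledge: grey steel tray-like ledge 62 deep (x), 360 long (y), 18 mm high, 4 mm walls, 6 mm floor, 320 g, front and back alike. Origin: centre of its underside. Lies flat, length roughly away from the robot; grip across its 62 mm at the middle. On the brackets: along the stand's y, underside at stand z = 240, middle at y = 0, x about +32 (76 mm of room from uprights to lugs), floor at z = 246.
- car_a: window-boxed toy car, one of up to three alike (absent ones read None): 44 deep (x), 80 wide (y), 50 mm high, 110 g. Origin: centre of its underside. Its clear window faces its own -x; the top is clear too but for a 16 mm strip of card along its back (+x) edge. Grip across its 44 mm near the top.
- car_b: another boxed toy car like car_a
- car_c: another boxed toy car like car_a
- car_a_front (a point): middle of the window face of car_a, (-22, 0, 25) mm in its frame
- car_b_front (a point): the same on car_b
- car_c_front (a point): the same on car_c
- tape: bystander: roll of clear tape lying flat, 76 mm across, 19 mm high; origin under its centre
- driver: bystander: screwdriver lying on the counter, about 190 mm long; origin near its middle
- mug: bystander: white mug, 80 mm across, 95 mm high; origin under its centre
- cleaner: bystander: white bottle, 62 mm across, 170 mm high; origin under its centre
- stapler: bystander: stapler, 135 by 34 by 44 mm; origin under its centre
- pricer: bystander: hand label gun, 120 by 44 by 80 mm; origin under its centre

How it is judged (in metres and radians):
On the way, in this order (a step that is already met when the one before it is completed fails the run):
1. the brake pedal is pressed fully down (value of joint brake above 0.5 rad), for 0.2 s.
2. both brackets are hooked into the top slots, one on each upright, and pressed fully home, with the brake on (value of joint brake above 0.5 rad and (((x of bracket_a_hook in the frame of seat_left between -0.004 and 0.004 m and y of bracket_a_hook in the frame of seat_left between -0.006 and 0.006 m and z of bracket_a_hook in the frame of seat_left between -0.003 and 0.003 m and angle between bracket_a's own z axis and vertical below 0.07 rad and angle between the x axis of bracket_a and the x axis of stand, either way round below 0.12 rad) and (x of bracket_b_hook in the frame of seat_right between -0.004 and 0.004 m and y of bracket_b_hook in the frame of seat_right between -0.006 and 0.006 m and z of bracket_b_hook in the frame of seat_right between -0.003 and 0.003 m and angle between bracket_b's own z axis and vertical below 0.07 rad and angle between the x axis of bracket_b and the x axis of stand, either way round below 0.12 rad)) or ((x of bracket_b_hook in the frame of seat_left between -0.004 and 0.004 m and y of bracket_b_hook in the frame of seat_left between -0.006 and 0.006 m and z of bracket_b_hook in the frame of seat_left between -0.003 and 0.003 m and angle between bracket_b's own z axis and vertical below 0.07 rad and angle between the x axis of bracket_b and the x axis of stand, either way round below 0.12 rad) and (x of bracket_a_hook in the frame of seat_right between -0.004 and 0.004 m and y of bracket_a_hook in the frame of seat_right between -0.006 and 0.006 m and z of bracket_a_hook in the frame of seat_right between -0.003 and 0.003 m and angle between bracket_a's own z axis and vertical below 0.07 rad and angle between the x axis of bracket_a and the x axis of stand, either way round below 0.12 rad)))), for 0.3 s.
3. the ledge lies on both brackets, with the brake on (all of step 2 and x of ledge in the frame of stand between 0.018 and 0.046 m and y of ledge in the frame of stand between -0.02 and 0.02 m and z of ledge in the frame of stand between 0.236 and 0.244 m and angle between ledge's own z axis and vertical below 0.06 rad and angle between the y axis of ledge and the y axis of stand, either way round below 0.08 rad and linear speed of ledge below 0.03 m/s), for 0.3 s.
4. every boxed car stands on the ledge, window to the front, with the brake on (all of step 3 and x of car_a in the frame of stand between 0.016 and 0.048 m and y of car_a in the frame of stand between -0.155 and 0.155 m and z of car_a in the frame of stand between 0.242 and 0.251 m and angle between each of car_a, car_b, car_c's own z axis and vertical below 0.08 rad and angle between the x axis of each of car_a, car_b, car_c and the x axis of stand, either way round below 0.2 rad and x of each of car_a_front, car_b_front, car_c_front in the frame of stand below 0.022 m and linear speed of each of car_a, car_b, car_c below 0.03 m/s and x of car_b in the frame of stand between 0.016 and 0.048 m and y of car_b in the frame of stand between -0.155 and 0.155 m and z of car_b in the frame of stand between 0.242 and 0.251 m and x of car_c in the frame of stand between 0.016 and 0.048 m and y of car_c in the frame of stand between -0.155 and 0.155 m and z of car_c in the frame of stand between 0.242 and 0.251 m), for 0.3 s.
5. the brake pedal is flicked fully up (value of joint brake below 0.1 rad), for 0.2 s.
At the end, for the whole second after the job is handed in: Pedal up (under 0.1 rad); a bracket home in each upright's top slots (hook within 4, 6, 3 mm of its seat in x, y, z; turned under 0.12, tilted under 0.07 rad); ledge level on both, within 20 mm of centred; every car upright on the ledge, window to the front within 0.2 rad; all at rest (value of joint brake below 0.1 rad and (((x of bracket_a_hook in the frame of seat_left between -0.004 and 0.004 m and y of bracket_a_hook in the frame of seat_left between -0.006 and 0.006 m and z of bracket_a_hook in the frame of seat_left between -0.003 and 0.003 m and angle between bracket_a's own z axis and vertical below 0.07 rad and angle between the x axis of bracket_a and the x axis of stand, either way round below 0.12 rad) and (x of bracket_b_hook in the frame of seat_right between -0.004 and 0.004 m and y of bracket_b_hook in the frame of seat_right between -0.006 and 0.006 m and z of bracket_b_hook in the frame of seat_right between -0.003 and 0.003 m and angle between bracket_b's own z axis and vertical below 0.07 rad and angle between the x axis of bracket_b and the x axis of stand, either way round below 0.12 rad)) or ((x of bracket_b_hook in the frame of seat_left between -0.004 and 0.004 m and y of bracket_b_hook in the frame of seat_left between -0.006 and 0.006 m and z of bracket_b_hook in the frame of seat_left between -0.003 and 0.003 m and angle between bracket_b's own z axis and vertical below 0.07 rad and angle between the x axis of bracket_b and the x axis of stand, either way round below 0.12 rad) and (x of bracket_a_hook in the frame of seat_right between -0.004 and 0.004 m and y of bracket_a_hook in the frame of seat_right between -0.006 and 0.006 m and z of bracket_a_hook in the frame of seat_right between -0.003 and 0.003 m and angle between bracket_a's own z axis and vertical below 0.07 rad and angle between the x axis of bracket_a and the x axis of stand, either way round below 0.12 rad))) and x of ledge in the frame of stand between 0.018 and 0.046 m and y of ledge in the frame of stand between -0.02 and 0.02 m and z of ledge in the frame of stand between 0.236 and 0.244 m and angle between ledge's own z axis and vertical below 0.06 rad and angle between the y axis of ledge and the y axis of stand, either way round below 0.08 rad and linear speed of each of ledge, car_a, car_b, car_c below 0.03 m/s and x of car_a in the frame of stand between 0.016 and 0.048 m and y of car_a in the frame of stand between -0.155 and 0.155 m and z of car_a in the frame of stand between 0.242 and 0.251 m and angle between each of car_a, car_b, car_c's own z axis and vertical below 0.08 rad and angle between the x axis of each of car_a, car_b, car_c and the x axis of stand, either way round below 0.2 rad and x of each of car_a_front, car_b_front, car_c_front in the frame of stand below 0.022 m and x of car_b in the frame of stand between 0.016 and 0.048 m and y of car_b in the frame of stand between -0.155 and 0.155 m and z of car_b in the frame of stand between 0.242 and 0.251 m and x of car_c in the frame of stand between 0.016 and 0.048 m and y of car_c in the frame of stand between -0.155 and 0.155 m and z of car_c in the frame of stand between 0.242 and 0.251 m); the robot touches nothing.
It fails at once if another thing on the counter is shoved more than 50 mm (distance of any of tape, driver, mug, cleaner, stapler, pricer from where it was at the start of the episode above 0.05 m).
It fails at once if another thing on the counter is tipped over (angle between any of tape, mug, cleaner, stapler, pricer's own z axis and vertical above 0.5 rad).
Of car_a, car_b, car_c only 1 to 3 are there at a start; the rules pass over those that are not, and their reading is None.
At some moment in a run one of car_a, car_b, car_c may be knocked a few centimetres aside while the robot is not near it.
It also fails if it takes over 210 s, if anything falls off the work surface, if the arm or the gripper's body presses on something with over 40 N, if the wrist force passes 120 N, or if a joint passes its speed limit or range.

ROBOT

A 6-joint arm with a two-finger parallel gripper is mounted at the origin on the work surface. World frame = base frame: x ahead of the robot, y to its left, z up, the work surface at z = 0. Lengths are in mm, angles in rad, forces in N, time in s.
With the tool pointing down it reaches from about 400 to 925 mm from the base axis. Payload 12.5 kg.
Tool frame: the origin (TCP) lies on the front face of the gripper's body, between the roots of the fingers; the fingertips stand 78 mm ahead of it and the grasp point (between the pads) lies 59 mm ahead of it (env.nose_length is the distance from the TCP to the fingertips, in mm); z points along the fingers, y is the line along which they close (so a half turn about z gives the same grasp; the last joint's range is limited). The gripper opens to 95 mm and grips with 3 to 60 N. Pads are 20 mm wide; open, the fingers measure 119 mm over their backs; the gripper's body (75 mm by 180 mm) begins 59 mm behind the grasp point.
Start: joints at [-1.444, 0.491, 1.559, -0, 1.092, -0.106], TCP at [144.21, -608.146, 292.261] pointing down, gripper open.
Joint ranges: [-3.1, 3.1], [-0.84, 2.19], [0.05, 2.79], [-1.13, 4.28], [0.06, 2.93], [-2.69, 2.69]. Speed limits (rad/s): [2.22, 2.22, 2.79, 3.14, 3.14, 3.14].

INTERFACE

Orientations are given as [roll, pitch, yaw] about the fixed x, y, z axes, in that order (R = Rz(yaw) Ry(pitch) Rx(roll)).
In Python, from cell import env gives the robot as it stands.
- The arm moves only by the tool jog_arm, never from a script. Its argument "motion" is a list of rows, each a list of 7 numbers: the turn, a rotation vector about the tool's x, y, z in degrees, then the shift along the tool's x, y, z in mm, then the finger opening in mm, from 0 to 95.1. In form: [[wx, wy, wz, x, y, z, hand], ...]. A call has 1 to 10 rows; each row shifts and turns the commanded pose from where the row before left it, along the tool's axes as they then stand; what a row does not reach is not made up. A row lasts 1/8 s, in which the tool goes at most 62.5 mm and 10.7 degrees, less where a joint would pass 70% of its speed; a pose out of reach is approached as far as the arm can. A call is refused whole if a number of a shift passes 62.5 or a number of a turn 10.7, either way. A call with a gripper value outside its range is refused whole. The fingers move at their own pace and stop on an object; the grip force is fixed at half the most. Time passes only in rows, so rows that do not move let the fingers close. It gives the time, the measured TCP pose, the force, the opening and the grip force at its end, in the units of the state.
- env.state(): the state, without advancing time (a new reading comes with each control period).
- env.read_camera(name): name is "scene" or "top" or "wrist"; returns a dict with "color" (480x640x3 uint8, red, green, blue), "z_map" (480x640 float32, mm along the optical axis (not along the pixel's ray), 0 where there is no reading), "camera_matrix" (3x3 intrinsics, pixels), "world_to_cam" (4x4, takes a point from world to camera coordinates). Camera axes: x right, y up, looking along -z (the intrinsics and any distortion apply to the point x, -y, -z); pixel columns grow to the right and rows downward; lengths in mm; the calibration is good to about 2 mm. A picture is of the moment at which its call begins.
- env.job_done(): hands the job in; it is judged then, once.
Trained networks look in the newest picture that a camera, given by its name, has taken for a name from the list of things; names that differ only in an ending like _2 or _b are one class to them, and where a whole thing is asked for, a point or a joint stands for the part that bears it (a point fixed in the world has none). Each returns a list of dicts, best first, with "score" (0 to 1); they miss things now and then, are a little off and sometimes report something else, mostly with a low value. They report only what shows in the picture. A call takes as long as a camera call.
- env.recognise(camera, thing): "location" ([column, row] in pixels, amid what is visible of it).
The state is a dict: "t": time; "joints": joint angles; "qvel": joint speeds; "tau": joint torques, N m; "eef_pos": TCP position; "tcp_rot": TCP orientation; "ft_force": force on the tool from outside, world axes, zero at the start; "moment": the same for the moment, N m; "opening": opening from 0.0 (shut) to 1.0 (fully open); "grip_force": force on a finger pad.
Only numpy, scipy, OpenCV 4.12 (cv2) and the standard library are available. Lean on these libraries where they do the work, as an engineer would, in place of code of your own. Each camera call takes 0.05 s, during which the arm holds its last target. There are 200 camera calls.

## Working session

There is one attempt and no reset: what is moved stays moved. The work goes in short steps, Python scripts to look and compute and a tool call to move; the robot and the scene stay as the last step left them, time stands still between calls to the robot, and variables do not carry over. Pictures are saved under pics/ and viewed, at most 14 in all, crops included, and the job is handed in when it is done.

Besides the shell and the picture viewer there is one more tool, called after "Emit:" as name(argument=value, ...) on one line, values as JSON. jog_arm: Moves the arm, as the interface text tells. Its arguments: {"type":"object","properties":{"motion":{"type":"array"}},"required":["motion"]}

```bash
ls; mkdir -p pics; cat > h.py <<'E'
import numpy as np, cv2
from cell import env
from scipy.spatial.transform import Rotation as R
def cloud(d):
    z=d["z_map"].astype(float); K=np.array(d["camera_matrix"]); v,u=np.mgrid[:480,:640]
    x=(u-K[0,2])/K[0,0]*z; y=(v-K[1,2])/K[1,1]*z
    P=np.stack([x,-y,-z],-1); T=np.linalg.inv(np.array(d["world_to_cam"]))
    W=P@T[:3,:3].T+T[:3,3]; W[z<=0]=np.nan; return W
def save(d,n): cv2.imwrite("pics/"+n,d["color"][:,:,::-1])
E
python3 - <<'E'
from h import *
print(env.state())
for c in ["scene","top"]:
    d=env.read_camera(c); save(d,c+"0.png"); W=cloud(d); np.savez(c+"0.npz",W=W,c=d["color"]); print(c,d["camera_matrix"],d["world_to_cam"])
    for t in ["stand","brake","bracket_a","ledge","car_a","tape","driver","mug","cleaner","stapler","pricer"]:
        for r in env.recognise(c,t):
            if r["score"]>.3:
                u,v=map(int,r["location"]); print(t,round(r["score"],2),u,v,W[v,u].round(0))
E
```

```text
pics
{'t': 0.0, 'joints': array([-1.44357838e+00,  4.91575942e-01,  1.55944430e+00, -2.03855173e-05,
        1.09171634e+00, -1.05635259e-01]), 'qvel': array([-1.40846243e-03, -1.54849689e-03, -3.49397154e-04,  2.96965990e-05,
        1.59418280e-03,  1.93854410e-03]), 'tau': array([-3.87505206e-03, -6.12644005e+01, -2.58185059e+01,  6.92140684e-02,
        4.82210715e-02, -1.23143391e-04]), 'eef_pos': array([ 144.19876905, -607.97581823,  291.65329865]), 'tcp_rot': array([-3.14045319e+00, -1.02635773e-04,  2.32862552e-01]), 'ft_force': array([ 0.39827283, -0.29520056, -0.0010882 ]), 'moment': array([ 0.04156599, -0.00560852,  0.05069885]), 'grip_force': 0.0, 'opening': 0.999420882089559}
scene [[483.59413705   0.         316.00705196]
 [  0.         483.59413705 237.64235743]
 [  0.           0.           1.        ]] [[ 8.37832788e-01  5.45842767e-01 -9.58608387e-03 -4.59789260e+02]
 [-4.38577470e-01  6.83436411e-01  5.83579022e-01  1.51373481e+02]
 [ 3.25093867e-01 -4.84737399e-01  8.11999774e-01 -1.50527052e+03]
 [ 0.00000000e+00  0.00000000e+00  0.00000000e+00  1.00000000e+00]]

[... 1182 characters left out ...]
 -14.  95.]
brake 0.5 363 290 [ 438. -116.   75.]
bracket_a 0.85 232 304 [399. 283.  66.]
bracket_a 0.84 224 249 [568. 309.  59.]
ledge 0.91 182 279 [478. 453.   1.]
ledge 0.46 362 292 [ 432. -114.   66.]
car_a 0.96 410 292 [ 430. -262.   52.]
car_a 0.83 432 238 [ 596. -334.   52.]
car_a 0.69 460 271 [ 493. -418.   51.]
car_a 0.54 183 282 [469. 449.   3.]
tape 0.72 313 302 [401.  37.   1.]
driver 0.53 504 326 [ 322. -554.   30.]
driver 0.38 326 243 [579.  -5. 104.]
mug 0.58 483 222 [ 650. -507.    9.]
cleaner 0.57 439 194 [ 717. -339.  143.]
cleaner 0.52 183 279 [478. 448.   9.]
stapler 0.92 208 207 [701. 362.  48.]
stapler 0.4 432 240 [ 590. -334.   53.]
pricer 0.87 153 314 [371. 520.  74.]
```

View pics/top0.png

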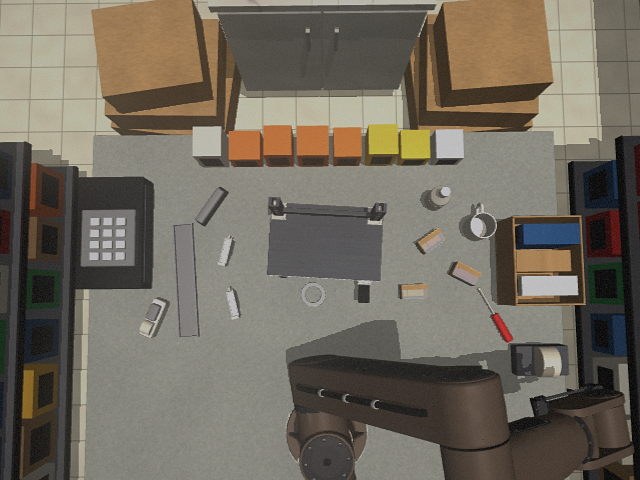

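View pics/scene0.png

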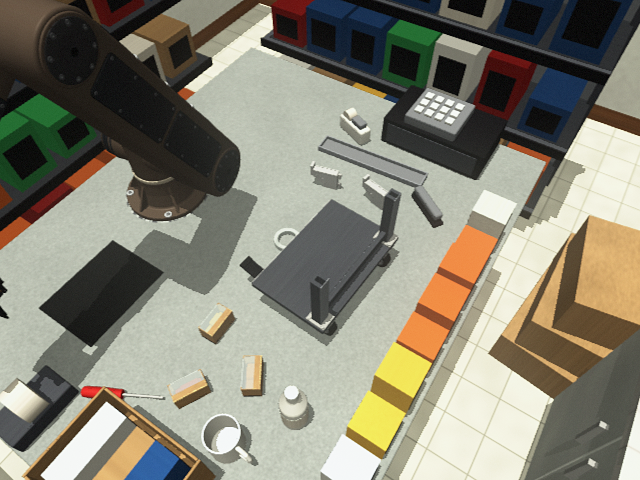

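The top view shows the stand at (325,243), the pedal at (363,292), the brackets at (226,250) and (232,303), the ledge at (186,280), and the cars at (413,291), (431,240) and (464,271). The tape is at (313,294). Next I measure poses from depth.

```bash
python3 - <<'E'
from h import *
for c in ["top","scene"]:
    W=np.load(c+"0.npz")["W"].reshape(-1,3)
    print(c,"counter z",np.nanmedian(W[(abs(W[:,2])<15)][:,2]), W[(abs(W[:,2])<15)][:,2].std())
    def rect(n,ctr,rad,zl,zh):
        m=(np.hypot(W[:,0]-ctr[0],W[:,1]-ctr[1])<rad)&(W[:,2]>zl)&(W[:,2]<zh); P=W[m]
        if len(P)<4: print(n,len(P)); return
        r=cv2.minAreaRect(P[:,:2].astype(np.float32)); print(n,len(P),"c",np.round(r[0],1),"s",np.round(r[1],1),"a",round(r[2],1),"mean",P.mean(0).round(1))
    rect("deck",(577,-5),230,88,102)
    rect("upL",(700,140),60,240,275); rect("upR",(690,-160),60,240,275)
    rect("pedal",(432,-116),50,40,90)
    for n,q in dict(b1=(405,280),b2=(568,300)).items(): rect(n,q,60,50,95); rect(n+"all",q,60,15,95)
    rect("ledge",(478,448),190,10,26)
    for n,q in dict(c1=(433,-270),c2=(596,-334),c3=(493,-428)).items(): rect(n,q,58,15,62); rect(n+"top",q,58,44,62)
E
```

```text
top counter z 0.8099198904953937 4.217845503022881
deck 7039 c [553.8  -0.9] s [340.3 286.1] a 86.1 mean [574.3  -2.8  95.6]
upL 112 c [678.8 136.2] s [30.8 27.2] a 85.8 mean [677.7 135.7 263.9]
upR 110 c [ 660.4 -152.4] s [29.1 28.2] a 86.4 mean [ 659.5 -151.9  263.3]
pedal 265 c [ 438.7 -119. ] s [78.9 52.4] a 12.1 mean [ 434.9 -118.1   77.1]
b1 234 c [402.6 282.1] s [94.5 23.8] a 14.0 mean [398.7 280.7  64.5]
b1all 278 c [402.6 282.1] s [94.5 23.8] a 14.0 mean [400.8 279.8  59.8]
b2 232 c [564.8 303.6] s [24.3 95.5] a 77.6 mean [560.7 303.7  64.6]
b2all 284 c [564.8 303.5] s [24.7 95.5] a 77.2 mean [562.2 301.7  58.8]
ledge 1099 c [473.3 417.5] s [307.4 376.5] a 80.5 mean [476.4 443.   15.3]
c1 393 c [ 436.2 -275.7] s [49.9 80.1] a 1.3 mean [ 433.1 -274.    48.8]
c1top 352 c [ 433.1 -276.1] s [79.2 43.1] a 89.5 mean [ 432.9 -276.4   50.4]
c2 399 c [ 589.9 -334.2] s [43.8 82.4] a 33.9 mean [ 588.5 -331.8   48.4]
c2top 356 c [ 589.9 -334.3] s [43.8 82.3] a 33.9 mean [ 589.3 -333.7   50.3]
c3 438 c [ 486.7 -437.8] s [82.5 45.7] a 62.0 mean [ 486.2 -434.9   47.5]
c3top 358 c [ 486.9 -
[... 512 characters left out ...]
.7] a 12.4 mean [404.7 276.8  50.2]
b2 254 c [558.4 303.8] s [28.  85.1] a 79.9 mean [556.1 302.5  62.6]
b2all 404 c [558.8 303.8] s [28.  85.9] a 79.7 mean [559.8 298.9  52. ]
ledge 970 c [479.1 415.2] s [362.8 274.7] a 6.2 mean [482.1 450.   16.3]
c1 754 c [ 434.6 -277. ] s [46.8 81.9] a 2.6 mean [ 438.9 -280.3   43.8]
c1top 560 c [ 434.3 -276.9] s [46.3 81.6] a 2.6 mean [ 434.9 -278.1   48.8]
c2 801 c [ 590.6 -334.3] s [44.3 83.4] a 33.8 mean [ 594.7 -337.7   45.7]
c2top 664 c [ 590.7 -334.7] s [44.3 82.4] a 33.4 mean [ 591.6 -335.4   48.9]
c3 893 c [ 487.6 -438.4] s [80.5 48.2] a 62.9 mean [ 492.1 -440.8   44.6]
c3top 690 c [ 487.9 -438.6] s [80.5 46.6] a 63.7 mean [ 488.2 -439.4   48.9]
```

```bash
cat >> h.py <<'E'
SO=np.array([586.8,-2.8]); SY=np.deg2rad(-3.65)
def s2w(x,y): c,s=np.cos(SY),np.sin(SY); return SO+np.array([c*x-s*y,s*x+c*y])
def plan(wps):
    """wps: (x,y,z,yaw_deg,hand[,nrows]) TCP, tool down; prints rows in tool axes from the measured pose"""
    s=env.state(); p=np.array(s["eef_pos"]); yaw=np.rad2deg(s["tcp_rot"][2]); out=[]
    for w in wps:
        q=np.array(w[:3],float); dy=w[3]-yaw; n=max(int(np.ceil(max(np.linalg.norm(q-p)/60,abs(dy)/10))),1)
        if len(w)>5: n=max(n,w[5])
        for i in range(n):
            r=R.from_euler("xyz",[180,0,yaw],degrees=True)
            d=r.inv().apply((q-p)/n); out.append([0,0,round(-dy/n,1)]+[round(float(k),1)+0.0 for k in d]+[w[4]]); yaw+=dy/n
        p=q
    print(len(out),"rows"); 
    for i in range(0,len(out),10): print(out[i:i+10])
def st():
    s=env.state(); print(round(s["t"],2),np.round(s["eef_pos"],1),"rot",np.round(np.rad2deg(s["tcp_rot"]),2),"F",np.round(s["ft_force"],1),"op",round(s["opening"]*95.1,1),"g",round(s["grip_force"],1))
E
python3 - <<'E'
from h import *
t=np.load("top0.npz")["c"]; s=np.load("scene0.npz")["c"]
def cr(I,u,v,r=22): return cv2.resize(I[v-r:v+r,u-r:u+r],(260,260),interpolation=cv2.INTER_CUBIC)
a=np.vstack([np.hstack([cr(t,413,291),cr(t,431,240),cr(t,464,271)]),np.hstack([cr(s,216,323),cr(s,252,375),cr(s,189,388)])])
cv2.imwrite("pics/cars.png",a[:,:,::-1])
W=np.load("top0.npz")["W"].reshape(-1,3)
for q in [(402.6,282.1),(564.8,303.6)]:
    m=(np.hypot(W[:,0]-q[0],W[:,1]-q[1])<60); P=W[m]; print("lug",P[P[:,2]>71].mean(0),(P[:,2]>71).sum())
print(s2w(-166,-125), s2w(-174,-125))
x,y=s2w(-171,-125)
plan([(300,-330,292,-3.65,0),(x,y,190,-3.65,0),(x,y,150,-3.65,0)])
E
```

```text
lug [363.09249821 271.40478959  78.11005819] 25
lug [531.72171554 311.0990114   77.69235475] 28
[ 413.17904238 -116.97864544] [ 405.19526995 -116.46935393]
12 rows
[[0, 0, np.float64(2.8), 36.0, -39.1, 0.0, 0], [0, 0, np.float64(2.8), 34.0, -40.8, 0.0, 0], [0, 0, np.float64(2.8), 31.9, -42.5, 0.0, 0], [0, 0, np.float64(2.8), 29.8, -44.0, 0.0, 0], [0, 0, np.float64(2.8), 27.6, -45.4, 0.0, 0], [0, 0, np.float64(2.8), 25.3, -46.7, 0.0, 0], [0, 0, np.float64(-0.0), 18.9, -44.0, 20.4, 0], [0, 0, np.float64(-0.0), 18.9, -44.0, 20.4, 0], [0, 0, np.float64(-0.0), 18.9, -44.0, 20.4, 0], [0, 0, np.float64(-0.0), 18.9, -44.0, 20.4, 0]]
[[0, 0, np.float64(-0.0), 18.9, -44.0, 20.4, 0], [0, 0, np.float64(-0.0), 0.0, 0.0, 40.0, 0]]
```

View pics/cars.png

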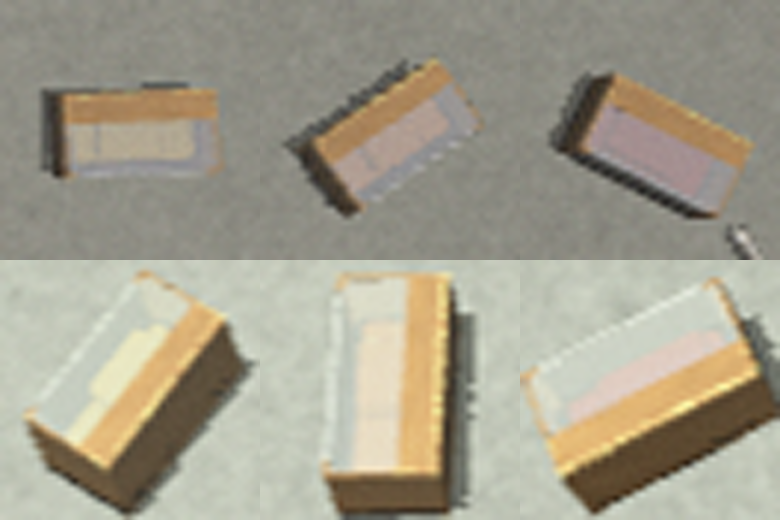

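The cars' card strips all sit on the +x side, so every window faces roughly to the robot. The car yaws are about +1, +34 and -27 deg, and the bracket yaws are +14 and -12.6 deg. I move to the pedal first.

Emit:
jog_arm(motion=[[0,0,2.8,36,-39,0,0],[0,0,2.8,34,-40.8,0,0],[0,0,2.8,32,-42.5,0,0],[0,0,2.8,30,-44,0,0],[0,0,2.8,27.6,-45.4,0,0],[0,0,2.8,25.3,-46.7,0,0],[0,0,0,19,-44,20.4,0],[0,0,0,19,-44,20.4,0],[0,0,0,19,-44,20.4,0],[0,0,0,19,-44,20.4,0]])

```text
t: 2.45
eef_pos: [387.1, -157.5, 210.3]
tcp_rot: [3.141, -0.001, -0.061]
ft_force: [0.4, -0.3, -0.1]
opening: 0.023
grip_force: 0.0
```

Emit:
jog_arm(motion=[[0,0,0,19,-44,20.4,0],[0,0,0,0,0,20,0],[0,0,0,0,0,0,0]])

```text
t: 2.82
eef_pos: [408.0, -115.5, 169.5]
tcp_rot: [-3.141, 0.002, -0.059]
ft_force: [0.3, -0.1, 0.1]
opening: 0.007
grip_force: 0.0
```

```bash
sed -i 's/round(-dy\/n,1)\]/float(round(-dy\/n,1))]/' h.py; python3 - <<'E'
from h import *
st(); print(s2w(-171,-125))
d=env.read_camera("wrist"); save(d,"w1.png")
E
```

```text
2.83 [ 408.  -115.5  169.5] rot [-1.7996e+02  1.2000e-01 -3.3900e+00] F [ 0.3 -0.1  0.1] op 0.6 g 0.0
[ 408.18918461 -116.66033825]
```

View pics/w1.png

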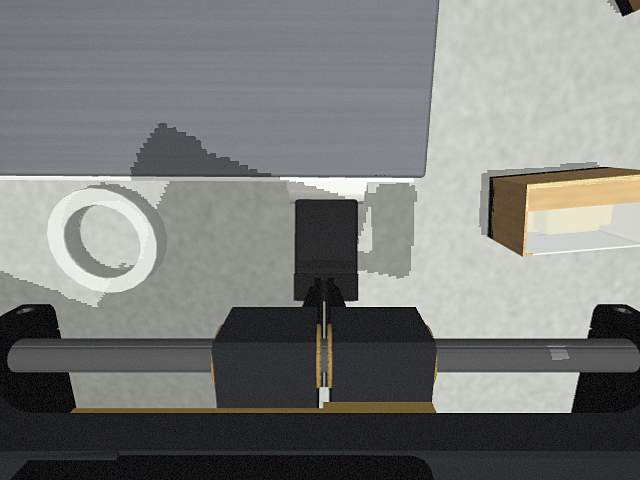

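The wrist view shows the shut fingers centred over the pedal's toe (pedal at about 326,235), so I press down.

Emit:
jog_arm(motion=[[0,0,0,0,0,10,0],[0,0,0,0,0,10,0],[0,0,0,0,0,8,0],[0,0,0,0,0,6,0],[0,0,0,0,0,3,0],[0,0,0,0,0,1.5,0],[0,0,0,0,0,0,0]])

```text
t: 3.75
eef_pos: [408.2, -116.3, 132.1]
tcp_rot: [3.141, -0.001, -0.061]
ft_force: [-4.2, -0.7, 12.9]
opening: 0.005
grip_force: 6.6
```

Emit:
jog_arm(motion=[[0,0,0,0,0,1.5,0],[0,0,0,0,0,0,0],[0,0,0,0,0,0,0]])

```text
t: 4.12
eef_pos: [408.2, -116.3, 131.4]
tcp_rot: [3.141, -0.002, -0.061]
ft_force: [-6.8, 0.4, 29.3]
opening: 0.005
grip_force: 14.8
```

```bash
python3 - <<'E'
from h import *
st()
# b1 view pose: 100 mm behind bracket centre
plan([(408,-116,210,-3.65,0),(405,60,250,-3.65,60),(330,250,240,13,60)])
E
```

```text
4.12 [ 408.2 -116.3  131.4] rot [ 1.7995e+02 -1.0000e-01 -3.4800e+00] F [-6.8  0.4 29.3] op 0.5 g 14.8
10 rows
[[0, 0, 0.1, -0.1, -0.2, -39.3, 0], [0, 0, 0.1, -0.1, -0.2, -39.3, 0], [0, 0, -0.0, -3.5, -43.9, -10.0, 60], [0, 0, -0.0, -3.5, -43.9, -10.0, 60], [0, 0, -0.0, -3.5, -43.9, -10.0, 60], [0, 0, -0.0, -3.5, -43.9, -10.0, 60], [0, 0, -4.2, -21.7, -46.2, 2.5, 60], [0, 0, -4.2, -18.3, -47.7, 2.5, 60], [0, 0, -4.2, -14.8, -48.9, 2.5, 60], [0, 0, -4.2, -11.2, -49.8, 2.5, 60]]
```

Emit:
jog_arm(motion=[[0,0,0,0,0,-39.3,0],[0,0,0,0,0,-39.3,0],[0,0,0,-3.5,-44,-20,60],[0,0,0,-3.5,-44,-20,60],[0,0,0,-3.5,-44,-20,60],[0,0,0,-3.5,-44,-20,60],[0,0,-4.2,-21.7,-46,0,60],[0,0,-4.2,-18.3,-47.7,0,60],[0,0,-4.2,-14.8,-49,0,60],[0,0,-4.2,-11.2,-49.8,0,60]])

```text
t: 5.38
eef_pos: [328.5, 251.6, 288.9]
tcp_rot: [-3.141, -0.001, 0.235]
ft_force: [0.5, 0.6, 0.5]
opening: 0.631
grip_force: 0.0
```

```bash
python3 - <<'E'
from h import *
st(); d=env.read_camera("wrist"); save(d,"w2.png"); W=cloud(d); np.savez("w2.npz",W=W,c=d["color"])
P=W.reshape(-1,3)
for n,q in dict(b1=(402.6,282.1),b2=(564.8,303.6)).items():
    m=(np.hypot(P[:,0]-q[0],P[:,1]-q[1])<62)&(P[:,2]>55)&(P[:,2]<90); Q=P[m]; print(n,len(Q))
    if len(Q)<20: continue
    r=cv2.minAreaRect(Q[:,:2].astype(np.float32)); print(np.round(r[0],1),np.round(r[1],1),round(r[2],2),np.percentile(Q[:,2],[5,50,95]))
    L=Q[Q[:,2]>72]; print("lug",len(L), L.mean(0) if len(L) else 0)
E
```

```text
5.38 [328.5 251.6 288.9] rot [-1.7998e+02 -7.0000e-02  1.3450e+01] F [0.5 0.6 0.5] op 60.0 g 0.0
b1 2909
[403.2 282.6] [96.1 22. ] 13.67 [61.21036089 63.03820322 77.21258017]
lug 281 [360.66868696 272.04441949  77.10261776]
b2 0
```

View pics/w2.png

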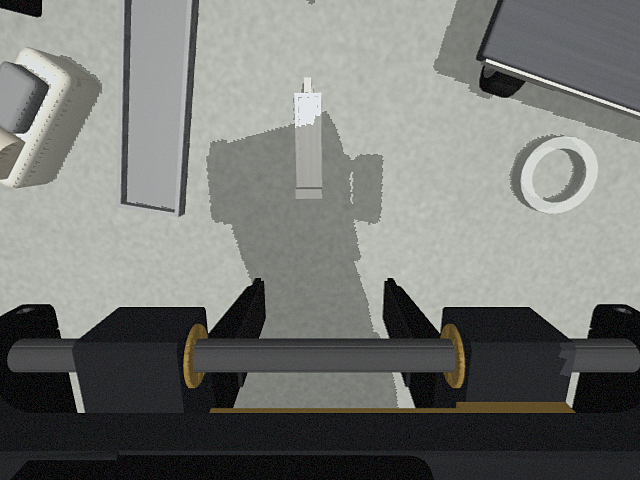

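The wrist view shows bracket b1 at (308,145), with its lug end near the gripper and its hooks away. I grasp it.

```bash
python3 - <<'E'
from h import *
plan([(401.3,282.1,170,13.67,60),(401.3,282.1,104,13.67,60,3)])
E
```

```text
6 rows
[[0, 0, 0.0, 26.3, -2.8, 39.6, 60], [0, 0, 0.0, 26.3, -2.8, 39.6, 60], [0, 0, 0.0, 26.3, -2.9, 39.6, 60], [0, 0, -0.0, 0.0, 0.0, 22.0, 60], [0, 0, -0.0, 0.0, 0.0, 22.0, 60], [0, 0, -0.0, 0.0, 0.0, 22.0, 60]]
```

Emit:
jog_arm(motion=[[0,0,-0.1,26.3,-2.8,39.6,60],[0,0,-0.1,26.3,-2.8,39.6,60],[0,0,0,26.3,-2.9,39.6,60],[0,0,0,0,0,22,60],[0,0,0,0,0,22,60],[0,0,0,0,0,22,60],[0,0,0,0,0,0,0],[0,0,0,0,0,0,0],[0,0,0,0,0,0,0],[0,0,0,0,0,0,0]])

```text
t: 6.68
eef_pos: [404.1, 276.9, 104.7]
tcp_rot: [-3.141, -0.002, 0.236]
ft_force: [-0.2, 0.7, -1.0]
opening: 0.267
grip_force: 1.7
```

Emit:
jog_arm(motion=[[0,0,0,0,0,0,0],[0,0,0,0,0,0,0],[0,0,0,0,0,0,0]])

```text
t: 7.05
eef_pos: [404.0, 276.8, 104.6]
tcp_rot: [-3.141, -0.001, 0.236]
ft_force: [-1.2, 1.1, 6.7]
opening: 0.229
grip_force: 30.0
```

```bash
python3 - <<'E'
from h import *
st(); print(s2w(32-60,145), s2w(32,145))
a=s2w(-90,145); b=s2w(32-30,145)
plan([(401.3,282.1,250,13.67,0),(*a,294,-3.65,0),(*b,294,-3.65,0)])
E
```

```text
7.05 [404.  276.8 104.6] rot [-1.7999e+02 -6.0000e-02  1.3540e+01] F [-1.2  1.1  6.7] op 21.8 g 30.0
[568.08770504 143.6883955 ] [627.96599824 139.86870922]
8 rows
[[0, 0, -0.0, -0.5, -1.9, -48.5, 0], [0, 0, -0.0, -0.5, -1.9, -48.5, 0], [0, 0, -0.0, -0.5, -1.9, -48.5, 0], [0, 0, 5.8, 23.4, 51.8, -14.7, 0], [0, 0, 5.8, 28.5, 49.2, -14.7, 0], [0, 0, 5.8, 33.3, 46.1, -14.7, 0], [0, 0, -0.0, 46.0, 0.0, 0.0, 0], [0, 0, -0.0, 46.0, 0.0, 0.0, 0]]
```

```bash
python3 - <<'E'
from h import *
a=s2w(-90,145); b=s2w(-20,145)
plan([(404,276.8,250,13.67,0),(*a,294.6,-3.65,0),(*b,294.6,-3.65,0)])
E
```

```text
8 rows
[[0, 0, -0.0, 0.0, 0.0, -48.5, 0], [0, 0, -0.0, 0.0, 0.0, -48.5, 0], [0, 0, -0.0, 0.0, 0.0, -48.5, 0], [0, 0, 5.8, 22.9, 49.9, -14.9, 0], [0, 0, 5.8, 27.8, 47.3, -14.9, 0], [0, 0, 5.8, 32.5, 44.3, -14.9, 0], [0, 0, -0.0, 35.0, 0.0, 0.0, 0], [0, 0, -0.0, 35.0, 0.0, 0.0, 0]]
```

Emit:
jog_arm(motion=[[0,0,0,0,0,-48.5,0],[0,0,0,0,0,-48.5,0],[0,0,0,0,0,-48.5,0],[0,0,5.8,23,50,-15,0],[0,0,5.7,27.8,47.3,-15,0],[0,0,5.7,32.5,44.3,-15,0],[0,0,0,35,0,0,0],[0,0,0,35,0,0,0],[0,0,0,0,0,0,0],[0,0,0,0,0,0,0]])

```text
t: 8.3
eef_pos: [574.8, 142.8, 294.0]
tcp_rot: [3.141, 0.002, -0.064]
ft_force: [0.3, -0.5, -2.8]
opening: 0.234
grip_force: 30.0
```

```bash
python3 - <<'E'
from h import *
st(); d=env.read_camera("wrist"); st(); save(d,"w3.png"); W=cloud(d); np.savez("w3.npz",W=W,c=d["color"])
P=W.reshape(-1,3); q=s2w(83,145)
m=(np.hypot(P[:,0]-q[0],P[:,1]-q[1])<45)&(P[:,2]>262)&(P[:,2]<276); Q=P[m]
r=cv2.minAreaRect(Q[:,:2].astype(np.float32)); print(len(Q),"exp",q,np.round(r[0],1),np.round(r[1],1),round(r[2],2),np.median(Q[:,2]))
E
```

```text
8.3 [574.8 142.8 294. ] rot [ 1.7998e+02  9.0000e-02 -3.6600e+00] F [ 0.3 -0.5 -2.8] op 22.2 g 30.0
8.35 [574.7 142.9 294.3] rot [ 1.7998e+02  7.0000e-02 -3.6400e+00] F [-0.7 -0.1 -1.3] op 21.8 g 30.0
6613 exp [678.86254746 136.62197587] [678.6 136.1] [30.2 25.9] 86.26 267.20231269593836
```

View pics/w3.png

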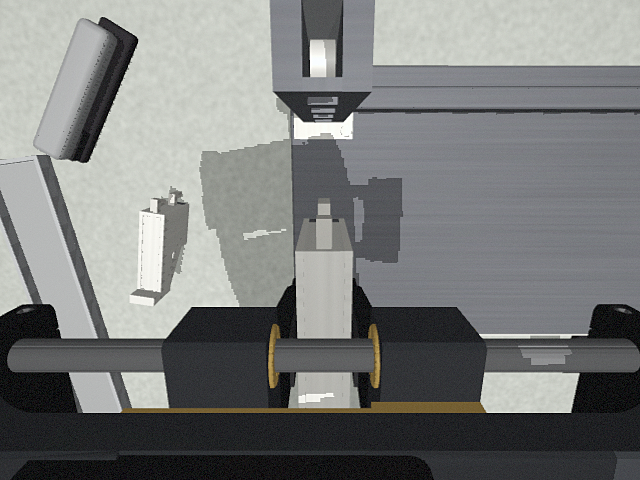

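The wrist view shows the left upright's top at (322,60), its slots at (322,107) and the held bracket's hooks at (323,205). I measure their relative offset in that frame.

```bash
python3 - <<'E'
from h import *
W=np.load("w3.npz")["W"]; P=W.reshape(-1,3)
c,s=np.cos(SY),np.sin(SY)
def stand(P): d=P[:,:2]-SO; return np.c_[c*d[:,0]+s*d[:,1],-s*d[:,0]+c*d[:,1],P[:,2]]
u,v=np.meshgrid(np.arange(640),np.arange(480))
sel=((u>285)&(u<365)&(v>190)&(v<345)).ravel()
S=stand(P[sel]); print("z hist",np.histogram(S[:,2],bins=np.arange(170,280,8)))
T=S[(S[:,2]>245)&(S[:,2]<262)]
for x0 in range(-40,45,6):
    k=T[(T[:,0]>=x0)&(T[:,0]<x0+6)]
    if len(k)>8: print(x0,len(k),k[:,1].min().round(1),k[:,1].max().round(1),np.median(k[:,2]).round(1))
U=stand(P); U=U[(U[:,2]>262)&(U[:,2]<276)&(abs(U[:,1]-145)<25)&(abs(U[:,0]-83)<25)]
print("up",np.percentile(U,[0.5,99.5],axis=0).round(1))
F=stand(P); F=F[(F[:,2]>150)&(F[:,2]<262)&(abs(F[:,1]-145)<20)&(abs(F[:,0]-70)<5)]; print("front x",np.median(F[:,0]),len(F))
E
```

```text
z hist (array([   0,    0,   68,  110,  185,  196,  172,  272,  361,  828, 5356,
        287,  187]), array([170, 178, 186, 194, 202, 210, 218, 226, 234, 242, 250, 258, 266,
       274]))
-28 30 134.9 154.2 251.9
-22 736 133.1 155.1 252.4
-16 956 127.7 158.7 252.5
-10 1053 127.2 159.8 252.4
-4 796 133.2 155.0 252.4
2 805 133.3 155.1 252.3
8 842 133.1 155.1 252.4
14 620 133.1 155.0 250.2
20 239 141.1 146.9 249.6
26 92 141.1 146.9 249.2
up [[ 69.9 129.6 262.3]
 [ 95.3 159.4 269. ]]
front x 69.99488469646654 1674
```

Emit:
jog_arm(motion=[[0,0,0,15,-0.4,-1.0,0],[0,0,0,15,0,0,0],[0,0,0,12,0,0,0],[0,0,0,6,0,0,0],[0,0,0,3,0,0,0],[0,0,0,0,0,0,0],[0,0,0,0,0,0,0]])

```text
t: 9.22
eef_pos: [626.4, 139.9, 295.6]
tcp_rot: [3.141, 0.0, -0.064]
ft_force: [0.2, -0.6, -2.5]
opening: 0.229
grip_force: 30.0
```

Emit:
jog_arm(motion=[[0,0,0,1.5,0,0,0],[0,0,0,1.0,0,0,0],[0,0,0,1.0,0,0,0],[0,0,0,0,0,0,0],[0,0,0,0,0,0,0]])

```text
t: 9.85
eef_pos: [629.5, 139.8, 295.6]
tcp_rot: [3.141, 0.002, -0.064]
ft_force: [-5.7, 0.1, 0.8]
opening: 0.233
grip_force: 30.0
```

Emit:
jog_arm(motion=[[0,0,0,0,0,2,0],[0,0,0,0,0,2,0],[0,0,0,0,0,2,0],[0,0,0,0,0,2,0],[0,0,0,0,0,0,0],[0,0,0,0,0,0,0]])

```text
t: 10.6
eef_pos: [629.5, 139.8, 288.0]
tcp_rot: [3.141, 0.001, -0.064]
ft_force: [-5.7, 0.9, 4.3]
opening: 0.23
grip_force: 30.0
```

Emit:
jog_arm(motion=[[0,0,0,0,0,1,0],[0,0,0,0,0,1,0],[0,0,0,0,0,0,0],[0,0,0,0,0,0,0]])

```text
t: 11.1
eef_pos: [629.4, 139.9, 286.7]
tcp_rot: [-3.141, 0.001, -0.064]
ft_force: [-8.4, -0.1, 7.2]
opening: 0.231
grip_force: 30.0
```

Emit:
jog_arm(motion=[[0,0,0,0,0,0,50],[0,0,0,0,0,0,50],[0,0,0,0,0,-25,50],[0,0,0,0,0,-25,50],[0,0,0,0,0,-10,0],[0,0,0,12,0,0,0],[0,0,0,12,0,0,0],[0,0,0,0,0,0,0],[0,0,0,0,0,0,0]])

```text
t: 12.22
eef_pos: [654.2, 138.1, 344.7]
tcp_rot: [3.141, 0.001, -0.064]
ft_force: [-0.4, -0.4, -0.2]
opening: 0.056
grip_force: 0.0
```

```bash
python3 - <<'E'
from h import *
st(); d=env.read_camera("wrist"); W=cloud(d)
P=W.reshape(-1,3); c,s=np.cos(SY),np.sin(SY)
d=P[:,:2]-SO; S=np.c_[c*d[:,0]+s*d[:,1],-s*d[:,0]+c*d[:,1],P[:,2]]
T=S[(abs(S[:,1]-145)<9)&(S[:,2]>228)&(S[:,2]<275)&(S[:,0]>-20)&(S[:,0]<80)]
for x0 in range(-20,80,6):
    k=T[(T[:,0]>=x0)&(T[:,0]<x0+6)]
    if len(k)>8: print(x0,len(k),np.median(k[:,2]).round(1))
print(s2w(58,144.7))
for r in env.recognise("wrist","bracket_a")[:2]: print(r)
E
```

```text
12.22 [654.2 138.1 344.7] rot [ 1.7999e+02  4.0000e-02 -3.6700e+00] F [-0.4 -0.4 -0.2] op 5.3 g 0.0
-20 21 256.8
-14 394 256.1
-8 240 244.2
-2 17 243.0
22 95 243.5
28 100 243.8
34 90 243.8
40 94 244.1
46 109 244.3
52 127 244.5
58 97 245.0
64 185 268.3
70 708 266.0
76 212 253.6
[653.89416019 137.91412036]
{'location': [187.1, 292.7], 'score': 0.97}
{'location': [324.2, 322.2], 'score': 0.74}
```

Emit:
jog_arm(motion=[[0,0,0,0,0,10,0],[0,0,0,0,0,8,0],[0,0,0,0,0,4,0],[0,0,0,0,0,2,0],[0,0,0,0,0,1.5,0],[0,0,0,0,0,1,0],[0,0,0,0,0,0,0],[0,0,0,0,0,0,0]])

```text
t: 13.32
eef_pos: [654.1, 138.2, 320.1]
tcp_rot: [-3.141, -0.001, -0.064]
ft_force: [-3.6, 0.2, 7.7]
opening: -0.001
grip_force: 4.0
```

Emit:
jog_arm(motion=[[0,0,0,0,0,1,0],[0,0,0,0,0,1,0],[0,0,0,0,0,1,0],[0,0,0,0,0,0,0],[0,0,0,0,0,0,0]])

```text
t: 13.95
eef_pos: [654.1, 138.3, 318.2]
tcp_rot: [-3.141, -0.003, -0.064]
ft_force: [-4.4, 0.6, 14.9]
opening: 0.006
grip_force: 7.7
```

Emit:
jog_arm(motion=[[0,0,0,0,0,1,0],[0,0,0,0,0,1,0],[0,0,0,0,0,0,0],[0,0,0,0,0,0,0]])

```text
t: 14.45
eef_pos: [654.1, 138.3, 317.5]
tcp_rot: [-3.141, -0.004, -0.064]
ft_force: [-8.4, -1.0, 23.6]
opening: 0.001
grip_force: 13.1
```

Emit:
jog_arm(motion=[[0,0,0,0,0,-20,0],[0,0,0,-20,0,-20,30],[0,0,0,-55,0,0,60],[0,0,0,-55,0,0,60],[0,0,0,-10,0,0,60],[0,0,0,0,0,0,60],[0,0,0,0,0,0,60],[0,0,0,0,0,0,60]])

```text
t: 15.45
eef_pos: [515.3, 146.9, 353.5]
tcp_rot: [3.141, 0.0, -0.064]
ft_force: [-0.8, 0.4, -0.2]
opening: 0.622
grip_force: 0.0
```

```bash
cat >> h.py <<'E'
def tostand(P):
    c,s=np.cos(SY),np.sin(SY); d=P[:,:2]-SO; return np.c_[c*d[:,0]+s*d[:,1],-s*d[:,0]+c*d[:,1],P[:,2]]
def rect(P,q,rad,zl,zh,lab=""):
    m=(np.hypot(P[:,0]-q[0],P[:,1]-q[1])<rad)&(P[:,2]>zl)&(P[:,2]<zh); Q=P[m]
    r=cv2.minAreaRect(Q[:,:2].astype(np.float32)) if len(Q)>9 else ((0,0),(0,0),0); print(lab,len(Q),np.round(r[0],1),np.round(r[1],1),round(r[2],2)); return Q
E
python3 - <<'E'
from h import *
st(); P0=np.load("w3.npz")["W"].reshape(-1,3)
d=env.read_camera("wrist"); P=cloud(d).reshape(-1,3); st()
for p in (P0,P): rect(p,(564.8,303.6),62,55,90,"b2")
S=tostand(P); T=S[(abs(S[:,1]-145)<9)&(S[:,2]>228)&(S[:,2]<262)&(S[:,0]>-20)&(S[:,0]<66)]
for x0 in range(-20,68,8):
    k=T[(T[:,0]>=x0)&(T[:,0]<x0+8)]
    if len(k)>8: print(x0,len(k),np.median(k[:,2]).round(1))
U=S[(S[:,2]>262)&(S[:,2]<276)&(abs(S[:,1]-145)<13)&(abs(S[:,0]-83)<25)]; print("uptop",np.median(U[:,2]))
E
```

```text
15.45 [515.3 146.9 353.5] rot [ 1.7999e+02  3.0000e-02 -3.6900e+00] F [-0.8  0.4 -0.2] op 59.2 g 0.0
15.5 [515.1 147.  353.5] rot [ 1.7999e+02  3.0000e-02 -3.6900e+00] F [ 0.3 -0.1 -0.4] op 59.5 g 0.0
b2 2757 [565.3 303.5] [23.2 96.4] 76.98
b2 2178 [565.2 303.4] [23.4 96.2] 76.64
-20 243 251.9
-12 545 251.2
-4 492 237.6
4 527 237.7
12 541 237.9
20 574 238.1
28 584 238.2
36 603 238.3
44 612 238.5
52 652 238.6
60 306 238.6
uptop nan
  return _methods._mean(a, axis=axis, dtype=dtype,
  ret = ret.dtype.type(ret / rcount)
```

```bash
python3 - <<'E'
from h import *
plan([(563.4,304,250,-13,60),(563.4,304,104,-13,60)])
E
```

```text
7 rows
[[0, 0, 2.3, 9.5, -40.0, 25.9, 60], [0, 0, 2.3, 7.9, -40.3, 25.9, 60], [0, 0, 2.3, 6.2, -40.6, 25.9, 60], [0, 0, 2.3, 4.6, -40.8, 25.9, 60], [0, 0, -0.0, 0.0, 0.0, 48.7, 60], [0, 0, -0.0, 0.0, 0.0, 48.7, 60], [0, 0, -0.0, 0.0, 0.0, 48.7, 60]]
```

Emit:
jog_arm(motion=[[0,0,2.3,9.5,-40,25.9,60],[0,0,2.3,7.9,-40.3,25.9,60],[0,0,2.3,6.2,-40.6,25.9,60],[0,0,2.4,4.6,-40.8,25.9,60],[0,0,0,0,0,48.7,60],[0,0,0,0,0,48.7,60],[0,0,0,0,0,48.7,60],[0,0,0,0,0,0,60],[0,0,0,0,0,0,30],[0,0,0,0,0,0,0]])

```text
t: 16.75
eef_pos: [563.2, 304.5, 106.5]
tcp_rot: [-3.14, -0.003, -0.226]
ft_force: [-0.1, -0.1, -0.6]
opening: 0.476
grip_force: 0.0
```

Emit:
jog_arm(motion=[[0,0,0,0,0,0,0],[0,0,0,0,0,0,0],[0,0,0,0,0,0,0],[0,0,0,0,0,0,0]])

```text
t: 17.25
eef_pos: [562.6, 304.3, 104.9]
tcp_rot: [-3.141, -0.001, -0.226]
ft_force: [-0.9, -0.5, 5.6]
opening: 0.229
grip_force: 30.0
```

```bash
python3 - <<'E'
from h import *
st(); p=env.state()["eef_pos"]
a=s2w(-110,60); b=s2w(-100,-145); c=s2w(-20,-145)
plan([(p[0],p[1],320,-13,0),(*a,330,-3.65,0),(*b,295,-3.65,0),(*c,295,-3.65,0)])
E
```

```text
17.25 [562.6 304.3 104.9] rot [-1.7998e+02 -4.0000e-02 -1.2960e+01] F [-0.9 -0.5  5.6] op 21.8 g 30.0
15 rows
[[0, 0, 0.0, 0.0, 0.0, -53.8, 0], [0, 0, 0.0, 0.0, 0.0, -53.8, 0], [0, 0, 0.0, 0.0, 0.0, -53.8, 0], [0, 0, 0.0, 0.0, 0.0, -53.8, 0], [0, 0, -1.9, -5.1, 50.5, -2.0, 0], [0, 0, -1.9, -6.8, 50.3, -2.0, 0], [0, 0, -1.9, -8.4, 50.0, -2.0, 0], [0, 0, -1.9, -10.0, 49.7, -2.0, 0], [0, 0, -1.9, -11.6, 49.4, -2.0, 0], [0, 0, -0.0, 2.5, 51.3, 8.8, 0]]
[[0, 0, -0.0, 2.5, 51.3, 8.8, 0], [0, 0, -0.0, 2.5, 51.3, 8.8, 0], [0, 0, -0.0, 2.5, 51.3, 8.8, 0], [0, 0, -0.0, 40.0, 0.0, 0.0, 0], [0, 0, -0.0, 40.0, 0.0, 0.0, 0]]
```

Emit:
jog_arm(motion=[[0,0,0,0,0,-53.8,0],[0,0,0,0,0,-53.8,0],[0,0,0,0,0,-53.8,0],[0,0,0,0,0,-53.8,0],[0,0,-1.9,-5,50.5,-2,0],[0,0,-1.9,-6.8,50.3,-2,0],[0,0,-1.9,-8.4,50,-2,0],[0,0,-1.8,-10,49.7,-2,0],[0,0,-1.8,-11.6,49.4,-2,0],[0,0,0,2.5,51.3,8.8,0]])

```text
t: 18.5
eef_pos: [479.4, 11.4, 321.2]
tcp_rot: [3.141, -0.001, -0.063]
ft_force: [1.7, 0.4, -2.8]
opening: 0.23
grip_force: 30.0
```

Emit:
jog_arm(motion=[[0,0,0,2.5,51.3,8.8,0],[0,0,0,2.5,51.3,8.8,0],[0,0,0,2.5,51.3,8.8,0],[0,0,0,40,0,0,0],[0,0,0,40,0,0,0],[0,0,0,0,0,0,0],[0,0,0,0,0,0,0],[0,0,0,0,0,0,0]])

```text
t: 19.5
eef_pos: [557.1, -146.4, 294.4]
tcp_rot: [-3.142, 0.0, -0.064]
ft_force: [-0.3, -0.8, -2.9]
opening: 0.229
grip_force: 30.0
```

```bash
cat > m.py <<'E'
from h import *
import sys
Y=float(sys.argv[1]); st(); d=env.read_camera("wrist"); save(d,"w4.png"); S=tostand(cloud(d).reshape(-1,3))
p=env.state()["eef_pos"]; print("tcp stand",tostand(np.array([p]))[0].round(1))
u,v=np.meshgrid(np.arange(640),np.arange(480)); sel=((u>285)&(u<365)&(v>190)&(v<345)).ravel()
T=S[sel]; T=T[(T[:,2]>245)&(T[:,2]<262)]
for x0 in range(-10,45,4):
    k=T[(T[:,0]>=x0)&(T[:,0]<x0+4)]
    if len(k)>8: print(x0,len(k),k[:,1].min().round(1),k[:,1].max().round(1),np.median(k[:,2]).round(1))
U=S[(S[:,2]>262)&(S[:,2]<276)&(abs(S[:,1]-Y)<25)&(abs(S[:,0]-83)<25)]
print("up",np.percentile(U,[0.5,99.5],axis=0).round(1),np.median(U[:,2]))
F=S[(S[:,2]>150)&(S[:,2]<262)&(abs(S[:,1]-Y)<20)&(abs(S[:,0]-70)<5)]; print("front x",np.median(F[:,0]),len(F))
E
python3 m.py -145
```

```text
19.5 [ 557.1 -146.4  294.4] rot [-1.80e+02  2.00e-02 -3.66e+00] F [-0.3 -0.8 -2.9] op 21.8 g 30.0
tcp stand [ -20.3 -145.2  294.5]
-10 845 -162.6 -129.8 252.5
-6 524 -156.6 -134.6 252.5
-2 525 -156.5 -134.7 252.5
2 533 -156.5 -134.8 252.4
6 532 -156.4 -134.9 252.5
10 566 -156.7 -134.6 252.4
14 570 -156.6 -134.6 252.7
18 436 -156.6 -134.6 249.9
22 161 -148.6 -142.8 249.8
26 164 -148.5 -142.8 249.7
30 47 -148.6 -142.8 248.0
up [[  69.7 -160.4  262.4]
 [  95.5 -130.7  268.9]] 267.20504347094203
front x 69.79548491374509 1544
```

Emit:
jog_arm(motion=[[0,0,0,15,0,-1.2,0],[0,0,0,15,0,0,0],[0,0,0,12,0,0,0],[0,0,0,5,0,0,0],[0,0,0,2,0,0,0],[0,0,0,1.5,0,0,0],[0,0,0,1.5,0,0,0],[0,0,0,0,0,0,0],[0,0,0,0,0,0,0]])

```text
t: 20.68
eef_pos: [608.7, -149.9, 295.6]
tcp_rot: [-3.141, 0.003, -0.064]
ft_force: [-7.0, 1.1, 0.2]
opening: 0.232
grip_force: 30.0
```

Contact with the face. I lower it onto the clip.

Emit:
jog_arm(motion=[[0,0,0,0,0,2,0],[0,0,0,0,0,2,0],[0,0,0,0,0,2,0],[0,0,0,0,0,2,0],[0,0,0,0,0,1,0],[0,0,0,0,0,1,0],[0,0,0,0,0,0,0],[0,0,0,0,0,0,0]])

```text
t: 21.68
eef_pos: [608.6, -149.9, 286.8]
tcp_rot: [3.141, 0.002, -0.064]
ft_force: [-12.1, 1.8, 9.6]
opening: 0.228
grip_force: 30.0
```

Emit:
jog_arm(motion=[[0,0,0,0,0,0,50],[0,0,0,0,0,0,50],[0,0,0,0,0,-25,50],[0,0,0,0,0,-25,50],[0,0,0,0,0,-10,0],[0,0,0,13,0,0,0],[0,0,0,13,0,0,0],[0,0,0,0,0,0,0],[0,0,0,0,0,0,0],[0,0,0,0,0,0,0]])

```text
t: 22.92
eef_pos: [636.5, -151.7, 345.3]
tcp_rot: [3.141, -0.001, -0.064]
ft_force: [-0.1, 0.3, 5.6]
opening: 0.01
grip_force: 2.7
```

Emit:
jog_arm(motion=[[0,0,0,0,0,10,0],[0,0,0,0,0,8,0],[0,0,0,0,0,4,0],[0,0,0,0,0,2,0],[0,0,0,0,0,1.5,0],[0,0,0,0,0,1,0],[0,0,0,0,0,1,0],[0,0,0,0,0,1,0],[0,0,0,0,0,0,0],[0,0,0,0,0,0,0]])

```text
t: 24.18
eef_pos: [635.5, -151.7, 320.1]
tcp_rot: [3.14, -0.002, -0.064]
ft_force: [-14.4, 1.7, 28.4]
opening: 0.006
grip_force: 14.4
```

The fingers are rubbing the upright. I lift, back off 5 mm and press again.

Emit:
jog_arm(motion=[[0,0,0,-2,0,-10,0],[0,0,0,-3,0,0,0],[0,0,0,0,0,0,0],[0,0,0,0,0,6,0],[0,0,0,0,0,4,0],[0,0,0,0,0,1,0],[0,0,0,0,0,0,0],[0,0,0,0,0,0,0]])

```text
t: 25.18
eef_pos: [631.1, -151.4, 317.3]
tcp_rot: [3.141, -0.002, -0.064]
ft_force: [-2.6, 2.2, 13.3]
opening: 0.006
grip_force: 6.7
```

Emit:
jog_arm(motion=[[0,0,0,0,0,1,0],[0,0,0,0,0,1,0],[0,0,0,0,0,0,0],[0,0,0,0,0,0,0]])

```text
t: 25.68
eef_pos: [631.0, -151.4, 317.1]
tcp_rot: [3.14, -0.004, -0.064]
ft_force: [-7.2, 0.5, 25.6]
opening: 0.002
grip_force: 12.8
```

Emit:
jog_arm(motion=[[0,0,0,0,0,-20,0],[0,0,0,-20,0,-20,30],[0,0,0,-55,0,0,80],[0,0,0,-50,0,0,80],[0,0,0,0,0,0,80],[0,0,0,0,0,0,80],[0,0,0,0,0,0,80]])

```text
t: 26.55
eef_pos: [506.9, -143.4, 353.6]
tcp_rot: [-3.142, 0.0, -0.064]
ft_force: [0.5, 0.4, 0.1]
opening: 0.582
grip_force: 0.0
```

```bash
cat > b.py <<'E'
from h import *
import sys
def chk(S,Y):
    T=S[(abs(S[:,1]-Y)<9)&(S[:,2]>228)&(S[:,2]<262)&(S[:,0]>-20)&(S[:,0]<66)]
    print(Y,[(x0,len(k),float(np.median(k[:,2]).round(1))) for x0 in range(-20,68,8) for k in [T[(T[:,0]>=x0)&(T[:,0]<x0+8)]] if len(k)>8])
if __name__=="__main__":
    st(); d=env.read_camera("wrist"); S=tostand(cloud(d).reshape(-1,3)); chk(S,-145); chk(S,145)
    T=S[(abs(S[:,1]+145)<25)&(S[:,2]>228)&(S[:,2]<245)&(S[:,0]>5)&(S[:,0]<60)]; print(np.percentile(T[:,1],[1,99]))
    W=np.load("top0.npz")["W"].reshape(-1,3)
    W=W[(W[:,2]>9)&(W[:,2]<24)&(W[:,0]>280)&(W[:,0]<680)&(W[:,1]>405)&(W[:,1]<485)]
    x=W[:,0]; ln=np.polyfit(x,W[:,1],1); print("ledge line",ln,np.percentile(x,[.3,99.7]),len(W),W[:,1].min(),W[:,1].max())
E
python3 b.py
```

```text
26.55 [ 506.9 -143.4  353.6] rot [-1.80e+02  1.00e-02 -3.65e+00] F [0.5 0.4 0.1] op 55.3 g 0.0
-145 [(-20, 238, 251.6), (-12, 569, 250.7), (-4, 493, 237.4), (4, 492, 237.5), (12, 523, 237.7), (20, 539, 237.9), (28, 546, 238.0), (36, 571, 238.1), (44, 599, 238.3), (52, 629, 238.4), (60, 494, 238.5)]
145 []
[-157.07137841 -135.53594044]
ledge line [3.46905820e-02 4.25456659e+02] [287.33901817 659.59366965] 972 405.2137156899918 483.4240543566661
```

```bash
python3 - <<'E'
from h import *
plan([(420,436,353,2,80)])
E
```

```text
10 rows
[[0, 0, -0.6, -12.3, -57.3, 0.1, 80], [0, 0, -0.6, -11.8, -57.4, 0.1, 80], [0, 0, -0.6, -11.2, -57.5, 0.1, 80], [0, 0, -0.6, -10.6, -57.6, 0.1, 80], [0, 0, -0.6, -10.1, -57.7, 0.1, 80], [0, 0, -0.6, -9.5, -57.8, 0.1, 80], [0, 0, -0.6, -8.9, -57.9, 0.1, 80], [0, 0, -0.6, -8.4, -58.0, 0.1, 80], [0, 0, -0.6, -7.8, -58.1, 0.1, 80], [0, 0, -0.6, -7.2, -58.1, 0.1, 80]]
```

Emit:
jog_arm(motion=[[0,0,-0.6,-12.3,-57.3,0,80],[0,0,-0.6,-11.8,-57.4,0,80],[0,0,-0.6,-11.2,-57.5,0,80],[0,0,-0.6,-10.6,-57.6,0,80],[0,0,-0.6,-10,-57.7,0,80],[0,0,-0.6,-9.5,-57.8,0,80],[0,0,-0.6,-9,-57.9,0,80],[0,0,-0.5,-8.4,-58,0,80],[0,0,-0.5,-7.8,-58,0,80],[0,0,-0.5,-7.2,-58,0,80]])

```text
t: 27.85
eef_pos: [417.8, 438.2, 353.5]
tcp_rot: [3.141, 0.0, 0.036]
ft_force: [0.9, -0.6, -0.4]
opening: 0.844
grip_force: 0.0
```

Emit:
jog_arm(motion=[[0,0,0,0,0,0,80],[0,0,0,0,0,0,80],[0,0,0,0,0,0,80]])

```text
t: 28.22
eef_pos: [418.6, 434.9, 354.0]
tcp_rot: [3.141, 0.0, 0.034]
ft_force: [-0.2, -1.1, 1.1]
opening: 0.843
grip_force: 0.0
```

```bash
python3 - <<'E'
from h import *
st(); d=env.read_camera("wrist"); save(d,"w5.png"); W=cloud(d); np.savez("w5.npz",W=W)
P=W.reshape(-1,3); P=P[(P[:,2]>3.5)&(P[:,2]<24)&(P[:,1]>380)&(P[:,1]<500)&(P[:,0]>270)&(P[:,0]<690)]
for x0 in range(280,680,30):
    k=P[(P[:,0]>=x0)&(P[:,0]<x0+10)]
    if len(k)>5: print(x0,len(k),np.percentile(k[:,1],[1,99]).round(1))
E
```

```text
28.23 [418.6 434.9 354. ] rot [179.98   0.     1.97] F [-0.2 -1.1  1.1] op 80.2 g 0.0
310 361 [398.8 459.6]
340 376 [400.4 461.3]
370 398 [401.9 463. ]
400 439 [404.8 493.2]
430 437 [406.2 467.4]
460 452 [407.7 468.9]
490 491 [410.3 471.4]
520 525 [411.9 473. ]
550 539 [414.5 475.3]
580 579 [416.  476.8]
610 625 [418.4 479. ]
640 19 [423.2 447.2]
```

View pics/w5.png

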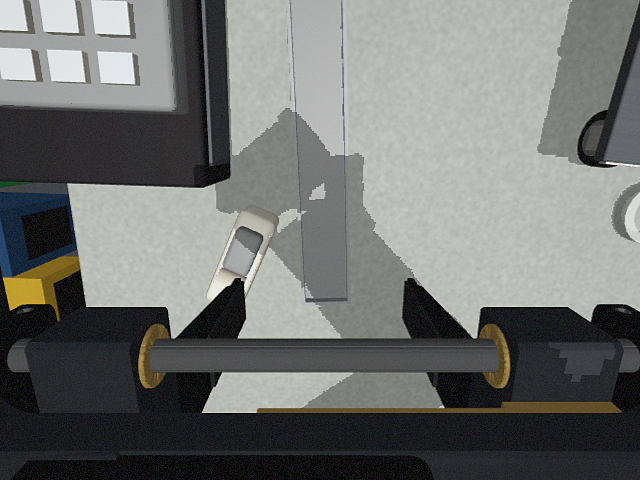

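The wrist view shows the ledge at (325,150) running away from the gripper, the pricer at (243,250) beside it, and the register's front edge at (230,90). I compute the ledge's ends and the clearances.

```bash
python3 - <<'E'
from h import *
P=np.load("w5.npz")["W"].reshape(-1,3)
a=np.deg2rad(3.74); e=np.array([np.cos(a),np.sin(a)]); n=np.array([-e[1],e[0]]); o=np.array([470,439.6])
L=P[(P[:,2]>3.5)&(P[:,2]<24)]; d=L[:,:2]-o; t=d@e; w=d@n
k=abs(w)<31; print("along",np.percentile(t[k&(abs(t)<190)],[.2,99.8]),"w",[np.percentile(w[(abs(t-x)<20)&(abs(w)<40)],[1,99]).round(1) for x in (-100,0,100)])
h=t[k]; print(np.histogram(h,bins=np.arange(-210,211,10)))
Q=np.concatenate([P,np.load("top0.npz")["W"].reshape(-1,3)])
T=Q[(Q[:,2]>26)&(Q[:,2]<200)&(Q[:,1]>480)&(Q[:,1]<560)&(Q[:,0]>280)&(Q[:,0]<700)]
for x0 in range(300,700,20):
    k=T[(T[:,0]>=x0)&(T[:,0]<x0+20)]
    if len(k)>5: print(x0,len(k),k[:,1].min().round(),k[:,1].max().round(),k[:,2].max().round())
E
```

```text
along [-173.2181772   170.00779269] w [array([-31.4,  29.6]), array([-30.8,  29.8]), array([-30.9,  29.8])]
(array([  0,   0,   0, 277, 367, 350, 355, 356, 366, 370, 377, 385, 394,
       396, 410, 424, 422, 424, 435, 449, 449, 460, 477, 489, 491, 493,
       512, 519, 527, 545, 553, 565, 562, 589, 599, 606, 627, 598,  33,
         0,   0,   0]), array([-210, -200, -190, -180, -170, -160, -150, -140, -130, -120, -110,
       -100,  -90,  -80,  -70,  -60,  -50,  -40,  -30,  -20,  -10,    0,
         10,   20,   30,   40,   50,   60,   70,   80,   90,  100,  110,
        120,  130,  140,  150,  160,  170,  180,  190,  200,  210]))
300 80 523.0 559.0 80.0
320 326 513.0 560.0 88.0
340 775 507.0 560.0 84.0
360 827 496.0 553.0 84.0
380 936 489.0 544.0 83.0
400 881 488.0 535.0 78.0
420 27 518.0 525.0 47.0
440 354 546.0 560.0 108.0
460 810 542.0 560.0 105.0
480 881 543.0 560.0 109.0
500 1007 542.0 560.0 139.0
520 1380 542.0 560.0 139.0
540 1446 542.0 560.0 138.0
560 1509 542.0 560.0 143.0
580 1523 541.0 560.0 142.0
600 714 542.0 560.0 140.0
620 159 543.0 560.0 139.0
640 107 542.0 560.0 137.0
660 110 542.0 560.0 139.0
680 86 542.0 559.0 128.0
```

```bash
python3 - <<'E'
from h import *
plan([(472.2,439.1,200,3.74,80),(472.2,439.1,81.5,3.74,80,3)])
E
```

```text
6 rows
[[0, 0, -0.6, 17.9, -0.8, 51.4, 80], [0, 0, -0.6, 17.9, -0.6, 51.4, 80], [0, 0, -0.6, 17.9, -0.5, 51.4, 80], [0, 0, -0.0, 0.0, 0.0, 39.5, 80], [0, 0, -0.0, 0.0, 0.0, 39.5, 80], [0, 0, -0.0, 0.0, 0.0, 39.5, 80]]
```

Emit:
jog_arm(motion=[[0,0,-0.6,18,-0.7,51.4,80],[0,0,-0.6,18,-0.6,51.4,80],[0,0,-0.6,18,-0.5,51.4,80],[0,0,0,0,0,39.5,80],[0,0,0,0,0,30,80],[0,0,0,0,0,0,80],[0,0,0,0,0,0,80],[0,0,0,0,0,0,80]])

```text
t: 29.28
eef_pos: [472.5, 440.2, 132.0]
tcp_rot: [-3.14, -0.002, 0.067]
ft_force: [0.2, 0.1, -0.0]
opening: 0.84
grip_force: 0.0
```

Emit:
jog_arm(motion=[[0,0,0,0,1.0,20,80],[0,0,0,0,0,18,80],[0,0,0,0,0,12,80],[0,0,0,0,0,0,80],[0,0,0,0,0,0,50],[0,0,0,0,0,0,50],[0,0,0,0,0,0,50],[0,0,0,0,0,0,50],[0,0,0,0,0,0,50]])

```text
t: 30.4
eef_pos: [472.3, 439.2, 80.8]
tcp_rot: [-3.141, -0.001, 0.067]
ft_force: [-1.3, 0.1, 5.8]
opening: 0.648
grip_force: 30.0
```

```bash
python3 - <<'E'
from h import *
st(); p=env.state()["eef_pos"]; a=s2w(-60,60); b=s2w(32,0)
plan([(p[0],p[1],392,3.74,50,8),(*a,392,76,50,11),(*b,392,86.35,50)])
E
```

```text
30.4 [472.3 439.2  80.8] rot [-1.7998e+02 -4.0000e-02  3.8400e+00] F [-1.3  0.1  5.8] op 61.6 g 30.0
21 rows
[[0, 0, 0.0, 0.0, 0.0, -38.9, 50], [0, 0, 0.0, 0.0, 0.0, -38.9, 50], [0, 0, 0.0, 0.0, 0.0, -38.9, 50], [0, 0, 0.0, 0.0, 0.0, -38.9, 50], [0, 0, 0.0, 0.0, 0.0, -38.9, 50], [0, 0, 0.0, 0.0, 0.0, -38.9, 50], [0, 0, 0.0, 0.0, 0.0, -38.9, 50], [0, 0, 0.0, 0.0, 0.0, -38.9, 50], [0, 0, -6.6, 3.1, 34.7, 0.0, 50], [0, 0, -6.6, -0.9, 34.8, 0.0, 50]]
[[0, 0, -6.6, -4.9, 34.4, 0.0, 50], [0, 0, -6.6, -8.8, 33.7, 0.0, 50], [0, 0, -6.6, -12.6, 32.4, 0.0, 50], [0, 0, -6.6, -16.2, 30.8, 0.0, 50], [0, 0, -6.6, -19.6, 28.7, 0.0, 50], [0, 0, -6.6, -22.8, 26.3, 0.0, 50], [0, 0, -6.6, -25.7, 23.5, 0.0, 50], [0, 0, -6.6, -28.2, 20.4, 0.0, 50], [0, 0, -6.6, -30.3, 17.1, 0.0, 50], [0, 0, -5.2, -21.2, 50.6, 0.0, 50]]
[[0, 0, -5.2, -25.7, 48.5, 0.0, 50]]
```

Emit:
jog_arm(motion=[[0,0,0,0,0,-25,50],[0,0,0,0,0,-40,50],[0,0,0,0,0,-45,50],[0,0,0,0,0,-45,50],[0,0,0,0,0,-45,50],[0,0,0,0,0,-45,50],[0,0,0,0,0,-40,50],[0,0,0,0,0,-26,50],[0,0,-6.6,3.1,34.7,0,50],[0,0,-6.6,-0.9,34.8,0,50]])

```text
t: 31.65
eef_pos: [482.7, 369.5, 390.8]
tcp_rot: [3.141, 0.001, 0.302]
ft_force: [0.2, 0.1, -3.2]
opening: 0.648
grip_force: 30.0
```

Emit:
jog_arm(motion=[[0,0,-6.6,-4.9,34.4,0,50],[0,0,-6.6,-8.8,33.7,0,50],[0,0,-6.6,-12.6,32.4,0,50],[0,0,-6.6,-16.2,30.8,0,50],[0,0,-6.6,-19.6,28.7,0,50],[0,0,-6.6,-22.8,26.3,0,50],[0,0,-6.6,-25.7,23.5,0,50],[0,0,-6.6,-28.2,20.4,0,50],[0,0,-6.5,-30.3,17,0,50],[0,0,-5,-22,35,0,50]])

```text
t: 32.9
eef_pos: [560.5, 30.3, 391.4]
tcp_rot: [-3.141, 0.0, 1.423]
ft_force: [0.8, 0.8, -2.4]
opening: 0.65
grip_force: 30.0
```

Emit:
jog_arm(motion=[[0,0,-3,-15,35,0,50],[0,0,-2,-10,28,0,50],[0,0,0,0,0,0,50],[0,0,0,0,0,0,50],[0,0,0,0,0,0,50]])

```text
t: 33.52
eef_pos: [619.6, -0.8, 391.5]
tcp_rot: [-3.141, 0.0, 1.507]
ft_force: [-0.7, 0.6, -2.5]
opening: 0.651
grip_force: 30.0
```

```bash
python3 - <<'E'
from h import *
st(); d=env.read_camera("top"); save(d,"t2.png"); P=cloud(d).reshape(-1,3)
p=env.state()["eef_pos"]; print("tcp stand",tostand(np.array([p]))[0].round(1))
S=tostand(P); L=S[(S[:,2]>290)&(S[:,2]<345)&(abs(S[:,1])<220)&(abs(S[:,0]-32)<60)]
e=L[abs(L[:,1])>60]; print(len(e),np.percentile(e[:,1],[.5,99.5]))
for a,b in [(-175,-120),(120,175)]:
    k=e[(e[:,1]>a)&(e[:,1]<b)]; print(a,len(k),np.percentile(k[:,0],[1,99]).round(1),np.median(k[:,2]).round(1))
plan([(*s2w(32,0),392,86.35,50)])
E
```

```text
33.52 [619.6  -0.8 391.5] rot [-179.99    0.     86.35] F [-0.7  0.6 -2.5] op 61.9 g 30.0
tcp stand [ 32.7   4.  391.6]
1879 [-171.10199263  186.57021453]
-175 507 [ 1.1 62.6] 318.5
120 522 [ 1.1 62.4] 317.9
1 rows
[[0, 0, 0.0, -4.0, -0.7, -0.4, 50]]
```

Emit:
jog_arm(motion=[[0,0,0,-3.7,-0.5,15,50],[0,0,0,-3.8,0,20,50],[0,0,0,0,0,15,50],[0,0,0,0,0,10,50],[0,0,0,0,0,6,50],[0,0,0,0,0,2,50],[0,0,0,0,0,1,50],[0,0,0,0,0,0,50],[0,0,0,0,0,0,50]])

```text
t: 34.7
eef_pos: [619.4, -8.8, 322.6]
tcp_rot: [3.141, 0.0, 1.507]
ft_force: [-0.3, -0.3, -2.6]
opening: 0.65
grip_force: 30.0
```

Emit:
jog_arm(motion=[[0,0,0,0,0,1,50],[0,0,0,0,0,0.7,50],[0,0,0,0,0,0.7,50],[0,0,0,0,0,0,50],[0,0,0,0,0,0,50]])

```text
t: 35.33
eef_pos: [619.3, -8.9, 320.5]
tcp_rot: [3.141, 0.0, 1.507]
ft_force: [-4.0, 1.1, 5.8]
opening: 0.648
grip_force: 30.0
```

Emit:
jog_arm(motion=[[0,0,0,0,0,0,72],[0,0,0,0,0,0,76],[0,0,0,0,0,0,76],[0,0,0,0,0,-20,76],[0,0,0,0,0,-40,76],[0,0,0,0,0,-40,76]])

```text
t: 36.08
eef_pos: [619.3, -8.8, 420.8]
tcp_rot: [-3.141, 0.0, 1.507]
ft_force: [-0.0, 0.0, 0.7]
opening: 0.801
grip_force: 0.0
```

```bash
python3 - <<'E'
from h import *
for cn in ("top",):
    d=env.read_camera(cn); P=cloud(d).reshape(-1,3)
    S=tostand(P); L=S[(S[:,2]>242)&(S[:,2]<262)&(abs(S[:,1])<220)&(abs(S[:,0]-32)<45)]
    print(cn,len(L),"y",np.percentile(L[:,1],[.5,99.5]))
    for a,b in [(-175,-165),(-120,-60),(60,120),(165,175)]:
        k=L[(L[:,1]>a)&(L[:,1]<b)]; print(a,len(k),np.percentile(k[:,0],[2,98]).round(1),np.median(k[:,2]).round(1))
    for n,q in dict(c1=(433,-276),c2=(590,-334.3),c3=(487,-438)).items(): rect(P,q,75,40,62,n)
st(); plan([(540,-180,440,86.35,76),(480,-276,330,91,76)])
E
```

```text
top 1652 y [-179.62407127  178.69107487]
-175 84 [ 1.7 61.1] 247.7
-120 232 [ 1.5 61.4] 246.6
60 263 [ 1.8 62.2] 246.7
165 78 [ 1.6 60.8] 246.9
c1 375 [ 433.  -275.5] [80.2 43. ] 89.55
c2 375 [ 589.9 -334.3] [43.9 80.9] 34.1
c3 395 [ 486.4 -437.6] [82.4 44.9] 61.9
36.12 [619.8  -8.8 426.6] rot [1.7959e+02 3.0000e-02 8.6350e+01] F [-1.1 -0.1  3.4] op 75.7 g 0.0
7 rows
[[0, 0, -0.0, -44.0, -17.2, -3.3, 76], [0, 0, -0.0, -44.0, -17.2, -3.3, 76], [0, 0, -0.0, -44.0, -17.2, -3.3, 76], [0, 0, -0.0, -44.0, -17.2, -3.3, 76], [0, 0, -1.6, -33.2, -17.9, 36.7, 76], [0, 0, -1.6, -32.7, -18.8, 36.7, 76], [0, 0, -1.6, -32.2, -19.7, 36.7, 76]]
```

The ledge is level and centred, and the cars are unmoved. I go to car 1 at (433.7,-276.5).

```bash
python3 - <<'E'
from h import *
plan([(433.7,-276.5,330,91,76),(433.7,-276.5,130,91,76)])
E
```

```text
10 rows
[[0, 0, -0.8, -46.5, -28.1, 16.1, 76], [0, 0, -0.8, -46.1, -28.7, 16.1, 76], [0, 0, -0.8, -45.7, -29.4, 16.1, 76], [0, 0, -0.8, -45.3, -30.0, 16.1, 76], [0, 0, -0.8, -44.9, -30.6, 16.1, 76], [0, 0, -0.8, -44.5, -31.2, 16.1, 76], [0, 0, -0.0, 0.0, 0.0, 50.0, 76], [0, 0, -0.0, 0.0, 0.0, 50.0, 76], [0, 0, -0.0, 0.0, 0.0, 50.0, 76], [0, 0, -0.0, 0.0, 0.0, 50.0, 76]]
```

Emit:
jog_arm(motion=[[0,0,-0.8,-46.5,-28,16,76],[0,0,-0.8,-46,-28.7,16,76],[0,0,-0.8,-45.7,-29.4,16,76],[0,0,-0.8,-45.3,-30,16,76],[0,0,-0.8,-45,-30.6,16,76],[0,0,-0.8,-44.5,-31.2,16,76],[0,0,0,0,0,50,76],[0,0,0,0,0,50,76],[0,0,0,0,0,50,76],[0,0,0,0,0,40,76]])

```text
t: 37.38
eef_pos: [433.2, -276.6, 132.1]
tcp_rot: [-3.141, -0.0, 1.59]
ft_force: [-0.4, -1.4, 0.5]
opening: 0.803
grip_force: 0.0
```

Emit:
jog_arm(motion=[[0,0,0,0,0,0,76],[0,0,0,0,0,0,76]])

```text
t: 37.62
eef_pos: [434.0, -277.0, 135.1]
tcp_rot: [3.141, 0.001, 1.591]
ft_force: [-0.3, 0.2, 0.2]
opening: 0.797
grip_force: 0.0
```

```bash
python3 - <<'E'
from h import *
st(); plan([(433.7,-276.5,97,91,76,2)])
E
```

```text
37.62 [ 434.  -277.   135.1] rot [1.7994e+02 5.0000e-02 9.1140e+01] F [-0.3  0.2  0.2] op 75.8 g 0.0
2 rows
[[0, 0, 0.1, 0.2, -0.1, 19.0, 76], [0, 0, 0.1, 0.2, -0.1, 19.0, 76]]
```

Emit:
jog_arm(motion=[[0,0,0,0,0,19,76],[0,0,0,0,0,19,76],[0,0,0,0,0,0,60],[0,0,0,0,0,0,30],[0,0,0,0,0,0,30],[0,0,0,0,0,0,30],[0,0,0,0,0,0,30]])

```text
t: 38.5
eef_pos: [433.7, -276.8, 96.7]
tcp_rot: [3.141, 0.001, 1.591]
ft_force: [-0.9, 0.2, 7.9]
opening: 0.465
grip_force: 30.0
```

```bash
python3 - <<'E'
from h import *
st(); p=env.state()["eef_pos"]
plan([(p[0],p[1],290,91.1,30,4),(*s2w(-40,30),425,86.35,30,9),(*s2w(32,86),425,86.35,30,3)])
E
```

```text
38.5 [ 433.7 -276.8   96.7] rot [1.7995e+02 5.0000e-02 9.1150e+01] F [-0.9  0.2  7.9] op 44.2 g 30.0
16 rows
[[0, 0, 0.0, 0.0, 0.0, -48.3, 30], [0, 0, 0.0, 0.0, 0.0, -48.3, 30], [0, 0, 0.0, 0.0, 0.0, -48.3, 30], [0, 0, 0.0, 0.0, 0.0, -48.3, 30], [0, 0, 0.5, 33.8, 13.4, -15.0, 30], [0, 0, 0.5, 33.9, 13.1, -15.0, 30], [0, 0, 0.5, 34.0, 12.8, -15.0, 30], [0, 0, 0.5, 34.2, 12.5, -15.0, 30], [0, 0, 0.5, 34.3, 12.2, -15.0, 30], [0, 0, 0.5, 34.4, 11.9, -15.0, 30]]
[[0, 0, 0.5, 34.5, 11.5, -15.0, 30], [0, 0, 0.5, 34.6, 11.2, -15.0, 30], [0, 0, 0.5, 34.7, 10.9, -15.0, 30], [0, 0, -0.0, 18.7, 24.0, 0.0, 30], [0, 0, -0.0, 18.7, 24.0, 0.0, 30], [0, 0, -0.0, 18.7, 24.0, 0.0, 30]]
```

Emit:
jog_arm(motion=[[0,0,0,0,0,-48,30],[0,0,0,0,0,-48,30],[0,0,0,0,0,-48,30],[0,0,0,0,0,-48,30],[0,0,0.6,33.8,13.4,-15,30],[0,0,0.6,33.9,13,-15,30],[0,0,0.6,34,12.8,-15,30],[0,0,0.5,34.2,12.5,-15,30],[0,0,0.5,34.3,12.2,-15,30],[0,0,0.5,34.4,12,-15,30]])

```text
t: 39.75
eef_pos: [510.6, -71.2, 378.5]
tcp_rot: [-3.141, 0.0, 1.533]
ft_force: [0.7, -0.3, -1.2]
opening: 0.465
grip_force: 30.0
```

Emit:
jog_arm(motion=[[0,0,0.5,34.5,11.5,-15,30],[0,0,0.5,34.6,11.2,-15,30],[0,0,0.5,34.7,11,-15,30],[0,0,0,18.7,24,0,30],[0,0,0,18.7,24,0,30],[0,0,0,18.7,24,0,30],[0,0,0,0,0,0,30],[0,0,0,0,0,0,30],[0,0,0,0,0,0,30]])

```text
t: 40.88
eef_pos: [623.8, 80.6, 423.3]
tcp_rot: [3.141, 0.0, 1.506]
ft_force: [0.4, -0.4, -1.7]
opening: 0.459
grip_force: 30.0
```

```bash
python3 - <<'E'
from h import *
st(); p=env.state()["eef_pos"]; print(tostand(np.array([p])).round(1))
plan([(*s2w(32,86),344.5,86.35,30,6)])
E
```

```text
40.88 [623.8  80.6 423.3] rot [1.7999e+02 1.0000e-02 8.6310e+01] F [ 0.4 -0.4 -1.7] op 43.7 g 30.0
[[ 31.7  85.6 423.3]]
6 rows
[[0, 0, -0.0, 0.1, 0.1, 13.1, 30], [0, 0, -0.0, 0.1, 0.1, 13.1, 30], [0, 0, -0.0, 0.1, 0.1, 13.1, 30], [0, 0, -0.0, 0.1, 0.1, 13.1, 30], [0, 0, -0.0, 0.1, 0.1, 13.1, 30], [0, 0, -0.0, 0.1, 0.1, 13.1, 30]]
```

Emit:
jog_arm(motion=[[0,0,0,0.4,0.3,20,30],[0,0,0,0,0,25,30],[0,0,0,0,0,20,30],[0,0,0,0,0,10,30],[0,0,0,0,0,3,30],[0,0,0,0,0,1,30],[0,0,0,0,0,1,30],[0,0,0,0,0,0,30],[0,0,0,0,0,0,30]])

```text
t: 42.0
eef_pos: [624.8, 81.5, 343.1]
tcp_rot: [3.141, 0.0, 1.507]
ft_force: [-0.3, 0.7, -1.8]
opening: 0.46
grip_force: 30.0
```

Emit:
jog_arm(motion=[[0,0,0,0,0,0.7,30],[0,0,0,0,0,0.5,30],[0,0,0,0,0,0,30],[0,0,0,0,0,0,55],[0,0,0,0,0,0,62],[0,0,0,0,0,0,62],[0,0,0,0,0,-25,62],[0,0,0,0,0,-45,62],[0,0,0,0,0,-40,76]])

```text
t: 43.12
eef_pos: [624.8, 81.5, 453.1]
tcp_rot: [3.141, 0.0, 1.507]
ft_force: [0.8, 0.2, 0.1]
opening: 0.712
grip_force: 0.0
```

```bash
cat > t.py <<'E'
from h import *
d=env.read_camera("top"); P=cloud(d).reshape(-1,3); S=tostand(P); st()
for n,q in dict(c1=(433,-276),c2=(590,-334.3),c3=(487,-438)).items(): rect(P,q,75,40,62,n)
rect(S,(32,0),200,285,305,"cars on ledge (stand)")
for y in (-86,0,86): rect(S,(32,y),50,286,305,y)
L=S[(S[:,2]>242)&(S[:,2]<262)&(abs(S[:,1])<220)&(abs(S[:,0]-32)<45)]; print("ledge",np.percentile(L[:,1],[.5,99.5]),np.percentile(L[:,0],[2,98]))
E
python3 t.py; python3 - <<'E'
from h import *
plan([(*s2w(-60,-60),425,100,76),(589.9,-334.3,330,124,76),(589.9,-334.3,135,124,76)])
E
```

```text
43.17 [625.1  81.5 458.6] rot [ 1.7957e+02 -3.0000e-02  8.6340e+01] F [-2.  -0.1  3.4] op 70.8 g 0.0
c1 0 [0 0] [0 0] 0
c2 371 [ 589.6 -334.1] [44.  82.8] 33.85
c3 387 [ 486.2 -437.6] [81.6 45.7] 62.93
cars on ledge (stand) 45 [25.2 57. ] [31.   8.1] 3.09
-86 0 [0 0] [0 0] 0
0 0 [0 0] [0 0] 0
86 45 [25.2 57. ] [31.   8.1] 3.09
ledge [-179.39917849  166.03683231] [ 1.14043373 62.29971384]
12 rows
[[0, 0, -4.6, -48.9, -30.9, 11.2, 76], [0, 0, -4.6, -46.2, -34.7, 11.2, 76], [0, 0, -4.6, -43.3, -38.3, 11.2, 76], [0, 0, -4.8, -56.6, 3.6, 19.0, 76], [0, 0, -4.8, -56.7, -1.2, 19.0, 76], [0, 0, -4.8, -56.4, -5.9, 19.0, 76], [0, 0, -4.8, -55.7, -10.6, 19.0, 76], [0, 0, -4.8, -54.6, -15.2, 19.0, 76], [0, 0, -0.0, 0.0, 0.0, 48.8, 76], [0, 0, -0.0, 0.0, 0.0, 48.8, 76]]
[[0, 0, -0.0, 0.0, 0.0, 48.8, 76], [0, 0, -0.0, 0.0, 0.0, 48.8, 76]]
```

Emit:
jog_arm(motion=[[0,0,-4.6,-49,-31,10,76],[0,0,-4.6,-46,-34.7,10,76],[0,0,-4.6,-43.3,-38.3,10,76],[0,0,-4.8,-56.6,3.6,19,76],[0,0,-4.8,-56.7,-1.2,19,76],[0,0,-4.8,-56.4,-6,19,76],[0,0,-4.8,-55.7,-10.6,19,76],[0,0,-4.6,-54.6,-15.2,19,76],[0,0,0,0,0,0,76],[0,0,0,0,0,0,76]])

```text
t: 44.42
eef_pos: [590.1, -334.0, 326.5]
tcp_rot: [-3.141, -0.001, 2.162]
ft_force: [1.1, 0.0, -0.3]
opening: 0.8
grip_force: 0.0
```

```bash
python3 t.py; python3 - <<'E'
from h import *
plan([(589.9,-334.3,135,124,76)])
E
```

```text
44.48 [ 590.2 -333.4  327.2] rot [1.7999e+02 2.0000e-02 1.2394e+02] F [ 0.  -0.8  0.5] op 75.7 g 0.0
c1 0 [0 0] [0 0] 0
c2 110 [ 595.2 -312.8] [26.3 67.2] 58.89
c3 5 [0 0] [0 0] 0
cars on ledge (stand) 513 [31.4 86.6] [44.6 79.7] 0.25
-86 0 [0 0] [0 0] 0
0 10 [29.5 48. ] [23.5  0.2] 3.08
86 512 [31.4 86.6] [44.6 79.7] 0.25
ledge [-178.44960899  178.25738556] [ 1.05541487 62.61028094]
4 rows
[[0, 0, -0.0, -0.1, -0.2, 48.0, 76], [0, 0, -0.0, -0.1, -0.2, 48.0, 76], [0, 0, -0.0, -0.1, -0.2, 48.0, 76], [0, 0, -0.0, -0.1, -0.2, 48.0, 76]]
```

Emit:
jog_arm(motion=[[0,0,0,-0.3,-0.4,50,76],[0,0,0,0,0,50,76],[0,0,0,0,0,50,76],[0,0,0,0,0,40,76],[0,0,0,0,0,25,76],[0,0,0,0,0,14,76],[0,0,0,0,0,0,76],[0,0,0,0,0,0,30],[0,0,0,0,0,0,30],[0,0,0,0,0,0,30]])

```text
t: 45.72
eef_pos: [590.2, -334.8, 98.4]
tcp_rot: [3.141, 0.001, 2.163]
ft_force: [-0.2, -0.0, -0.3]
opening: 0.542
grip_force: 0.0
```

Emit:
jog_arm(motion=[[0,0,0,0,0,0,30],[0,0,0,0,0,0,30]])

```text
t: 45.98
eef_pos: [590.1, -334.8, 98.1]
tcp_rot: [3.141, 0.0, 2.163]
ft_force: [-0.9, 1.0, 3.3]
opening: 0.461
grip_force: 30.0
```

```bash
python3 - <<'E'
from h import *
st(); p=env.state()["eef_pos"]
plan([(p[0],p[1],290,124,30,4),(*s2w(-60,-60),425,100,30,7),(*s2w(32,0),425,86.35,30,4)])
E
```

```text
45.98 [ 590.1 -334.8   98.1] rot [1.7999e+02 3.0000e-02 1.2394e+02] F [-0.9  1.   3.3] op 43.8 g 30.0
15 rows
[[0, 0, -0.0, 0.0, 0.0, -48.0, 30], [0, 0, -0.0, 0.0, 0.0, -48.0, 30], [0, 0, -0.0, 0.0, 0.0, -48.0, 30], [0, 0, -0.0, 0.0, 0.0, -48.0, 30], [0, 0, 3.4, 38.0, 14.1, -19.3, 30], [0, 0, 3.4, 38.8, 11.8, -19.3, 30], [0, 0, 3.4, 39.4, 9.5, -19.3, 30], [0, 0, 3.4, 39.9, 7.1, -19.3, 30], [0, 0, 3.4, 40.3, 4.7, -19.3, 30], [0, 0, 3.4, 40.5, 2.3, -19.3, 30]]
[[0, 0, 3.4, 40.6, -0.2, -19.3, 30], [0, 0, 3.4, 9.1, 25.9, 0.0, 30], [0, 0, 3.4, 10.7, 25.3, 0.0, 30], [0, 0, 3.4, 12.2, 24.6, 0.0, 30], [0, 0, 3.4, 13.6, 23.9, 0.0, 30]]
```

Emit:
jog_arm(motion=[[0,0,0,0,0,-48,30],[0,0,0,0,0,-48,30],[0,0,0,0,0,-48,30],[0,0,0,0,0,-48,30],[0,0,3.4,38,14,-19.3,30],[0,0,3.4,38.8,11.8,-19.3,30],[0,0,3.4,39.4,9.5,-19.3,30],[0,0,3.4,40,7,-19.3,30],[0,0,3.4,40.3,4.7,-19.3,30],[0,0,3.4,40.5,2.3,-19.3,30]])

```text
t: 47.22
eef_pos: [531.9, -97.1, 406.0]
tcp_rot: [-3.141, -0.0, 1.805]
ft_force: [0.9, 0.4, -0.5]
opening: 0.46
grip_force: 30.0
```

Emit:
jog_arm(motion=[[0,0,3.4,40.6,0,-19.3,30],[0,0,3.4,9,26,0,30],[0,0,3.4,10.7,25.3,0,30],[0,0,3.4,12.2,24.6,0,30],[0,0,3.6,13.6,24,0,30],[0,0,0,0,0,0,30],[0,0,0,0,0,0,30],[0,0,0,0,0,0,30]])

```text
t: 48.22
eef_pos: [618.2, -5.0, 425.0]
tcp_rot: [3.141, 0.0, 1.507]
ft_force: [-0.9, -0.6, -1.0]
opening: 0.461
grip_force: 30.0
```

```bash
python3 - <<'E'
from h import *
st(); p=env.state()["eef_pos"]; print(tostand(np.array([p])).round(1))
plan([(*s2w(32,0),345,86.35,30)])
E
```

```text
48.23 [618.2  -5.  425. ] rot [1.7999e+02 1.0000e-02 8.6340e+01] F [-0.9 -0.6 -1. ] op 43.8 g 30.0
[[ 3.14e+01 -2.00e-01  4.25e+02]]
2 rows
[[0, 0, -0.0, 0.1, 0.3, 40.0, 30], [0, 0, -0.0, 0.1, 0.3, 40.0, 30]]
```

Emit:
jog_arm(motion=[[0,0,0,0,0.3,20,30],[0,0,0,0,0.3,25,30],[0,0,0,0,0,20,30],[0,0,0,0,0,10,30],[0,0,0,0,0,3,30],[0,0,0,0,0,1.5,30],[0,0,0,0,0,0.8,30],[0,0,0,0,0,0.5,30],[0,0,0,0,0,0,30],[0,0,0,0,0,0,30]])

```text
t: 49.48
eef_pos: [619.3, -4.6, 344.1]
tcp_rot: [3.141, 0.0, 1.507]
ft_force: [-0.4, -0.2, -1.1]
opening: 0.463
grip_force: 30.0
```

Emit:
jog_arm(motion=[[0,0,0,0,0,0.7,30],[0,0,0,0,0,0.5,30],[0,0,0,0,0,0,30],[0,0,0,0,0,0,55],[0,0,0,0,0,0,62],[0,0,0,0,0,0,62],[0,0,0,0,0,-25,62],[0,0,0,0,0,-45,62],[0,0,0,0,0,-35,76],[0,0,0,0,0,0,76]])

```text
t: 50.72
eef_pos: [619.5, -4.6, 450.4]
tcp_rot: [3.137, 0.0, 1.507]
ft_force: [0.5, -0.4, 0.2]
opening: 0.782
grip_force: 0.0
```

```bash
python3 t.py; python3 - <<'E'
from h import *
plan([(486.8,-438,330,62.7,76)])
E
```

```text
50.77 [619.3  -4.6 448.4] rot [1.7991e+02 1.0000e-02 8.6340e+01] F [-0.9  0.5 -0.4] op 75.2 g 0.0
c1 0 [0 0] [0 0] 0
c2 0 [0 0] [0 0] 0
c3 393 [ 486.8 -437.5] [81.6 45.5] 62.44
cars on ledge (stand) 288 [30.5 86.7] [80.3 43.4] 89.33
-86 0 [0 0] [0 0] 0
0 8 [0 0] [0 0] 0
86 286 [30.5 86.7] [80.3 43.4] 89.31
ledge [-179.53113359  178.47319717] [-9.0502318  63.14473933]
8 rows
[[0, 0, 3.0, -55.1, -13.1, 14.8, 76], [0, 0, 3.0, -55.7, -10.2, 14.8, 76], [0, 0, 3.0, -56.2, -7.3, 14.8, 76], [0, 0, 3.0, -56.5, -4.4, 14.8, 76], [0, 0, 3.0, -56.6, -1.5, 14.8, 76], [0, 0, 3.0, -56.6, 1.4, 14.8, 76], [0, 0, 3.0, -56.5, 4.3, 14.8, 76], [0, 0, 3.0, -56.2, 7.2, 14.8, 76]]
```

Emit:
jog_arm(motion=[[0,0,3,-55,-13,14.8,76],[0,0,3,-55.7,-10.2,14.8,76],[0,0,3,-56.2,-7.3,14.8,76],[0,0,3,-56.5,-4.4,14.8,76],[0,0,3,-56.6,-1.5,14.8,76],[0,0,3,-56.6,1.4,14.8,76],[0,0,3,-56.5,4.3,14.8,76],[0,0,2.7,-56.2,7.2,14.8,76],[0,0,0,0,0,0,76],[0,0,0,0,0,0,76]])

```text
t: 52.02
eef_pos: [485.5, -437.1, 328.4]
tcp_rot: [-3.14, -0.001, 1.093]
ft_force: [-0.4, -0.1, 0.2]
opening: 0.8
grip_force: 0.0
```

```bash
python3 t.py; python3 - <<'E'
from h import *
d=env.read_camera("scene"); P=cloud(d).reshape(-1,3); rect(P,(487,-438),58,40,60,"c3 scene")
st(); plan([(487,-438,130,62.7,76)])
E
```

```text
52.08 [ 485.9 -436.6  329. ] rot [-1.7995e+02 -2.0000e-02  6.2690e+01] F [0.3 0.1 0.5] op 75.8 g 0.0
c1 0 [0 0] [0 0] 0
c2 0 [0 0] [0 0] 0
c3 314 [ 489.1 -433.1] [71.8 44.7] 63.47
cars on ledge (stand) 1022 [31.4 43.6] [ 44.7 167. ] 0.33
-86 18 [ 30.5 -37.8] [32.   2.8] 2.88
0 518 [31.7  4.5] [44.6 88.1] 1.42
86 527 [31.4 82.1] [44.1 90. ] 0.26
ledge [-179.1288366   178.34773299] [ 0.9421369  63.03766855]
c3 scene 729 [ 487.7 -438.5] [80.4 47.5] 62.42
52.12 [ 486.1 -436.4  329.4] rot [-1.7999e+02 -1.0000e-02  6.2720e+01] F [ 0.2 -0.2  0.5] op 76.1 g 0.0
4 rows
[[0, 0, 0.0, -0.3, 0.4, 49.9, 76], [0, 0, 0.0, -0.3, 0.4, 49.9, 76], [0, 0, 0.0, -0.3, 0.4, 49.9, 76], [0, 0, 0.0, -0.3, 0.4, 49.9, 76]]
```

Emit:
jog_arm(motion=[[0,0,0,-0.6,0.6,50,76],[0,0,0,-0.6,0.6,50,76],[0,0,0,0,0,50,76],[0,0,0,0,0,40,76],[0,0,0,0,0,27,76],[0,0,0,0,0,14,76],[0,0,0,0,0,0,76],[0,0,0,0,0,0,30],[0,0,0,0,0,0,30],[0,0,0,0,0,0,30]])

```text
t: 53.38
eef_pos: [486.1, -439.2, 99.2]
tcp_rot: [3.141, 0.0, 1.093]
ft_force: [-1.5, 1.1, 0.8]
opening: 0.542
grip_force: 0.7
```

Emit:
jog_arm(motion=[[0,0,0,0,0,0,30],[0,0,0,0,0,0,30],[0,0,0,0,0,0,30]])

```text
t: 53.75
eef_pos: [486.1, -439.2, 98.9]
tcp_rot: [3.141, 0.0, 1.093]
ft_force: [-1.9, 2.2, 6.5]
opening: 0.471
grip_force: 29.2
```

```bash
python3 - <<'E'
from h import *
st(); p=env.state()["eef_pos"]
plan([(p[0],p[1],290,62.7,30,4),(*s2w(-60,-110),425,80,30,7),(*s2w(32,-86),425,86.35,30,3)])
E
```

```text
53.75 [ 486.1 -439.2   98.9] rot [1.7999e+02 1.0000e-02 6.2640e+01] F [-1.9  2.2  6.5] op 44.8 g 29.2
14 rows
[[0, 0, -0.0, 0.0, 0.0, -47.8, 30], [0, 0, -0.0, 0.0, 0.0, -47.8, 30], [0, 0, -0.0, 0.0, 0.0, -47.8, 30], [0, 0, -0.0, 0.0, 0.0, -47.8, 30], [0, 0, -2.5, 44.2, -17.4, -19.3, 30], [0, 0, -2.5, 44.9, -15.4, -19.3, 30], [0, 0, -2.5, 45.5, -13.5, -19.3, 30], [0, 0, -2.5, 46.0, -11.5, -19.3, 30], [0, 0, -2.5, 46.5, -9.5, -19.3, 30], [0, 0, -2.5, 46.9, -7.5, -19.3, 30]]
[[0, 0, -2.5, 47.1, -5.5, -19.3, 30], [0, 0, -2.1, 11.3, 29.6, 0.0, 30], [0, 0, -2.1, 10.2, 30.0, 0.0, 30], [0, 0, -2.1, 9.1, 30.4, 0.0, 30]]
```

Emit:
jog_arm(motion=[[0,0,0,0,0,-48,30],[0,0,0,0,0,-48,30],[0,0,0,0,0,-48,30],[0,0,0,0,0,-48,30],[0,0,-2.5,44,-17.4,-19.3,30],[0,0,-2.5,45,-15.4,-19.3,30],[0,0,-2.5,45.5,-13.5,-19.3,30],[0,0,-2.5,46,-11.5,-19.3,30],[0,0,-2.5,46.5,-9.5,-19.3,30],[0,0,-2.5,46.9,-7.5,-19.3,30]])

```text
t: 55.0
eef_pos: [515.1, -154.4, 406.8]
tcp_rot: [3.141, 0.0, 1.356]
ft_force: [0.9, 0.2, -2.3]
opening: 0.47
grip_force: 29.2
```

Emit:
jog_arm(motion=[[0,0,-2.5,46,-5.5,-19.3,30],[0,0,-2.1,11,29.6,0,30],[0,0,-2.1,10,30,0,30],[0,0,-2.0,9,30.4,0,30],[0,0,0,0,0,0,30],[0,0,0,0,0,0,30],[0,0,0,0,0,0,30]])

```text
t: 55.88
eef_pos: [612.2, -92.4, 425.8]
tcp_rot: [3.141, 0.0, 1.506]
ft_force: [0.2, 0.1, -1.7]
opening: 0.469
grip_force: 29.2
```

```bash
python3 - <<'E'
from h import *
st(); p=env.state()["eef_pos"]; print(tostand(np.array([p])).round(1))
plan([(*s2w(32,-87),346,86.35,30)])
E
```

```text
55.88 [612.2 -92.4 425.8] rot [1.7998e+02 1.0000e-02 8.6300e+01] F [ 0.2  0.1 -1.7] op 44.6 g 29.2
[[ 31.1 -87.8 425.8]]
2 rows
[[0, 0, -0.0, 0.4, 0.5, 39.9, 30], [0, 0, -0.0, 0.4, 0.5, 39.9, 30]]
```

Emit:
jog_arm(motion=[[0,0,0,0.8,0.5,20,30],[0,0,0,0,0.4,25,30],[0,0,0,0,0,20,30],[0,0,0,0,0,10,30],[0,0,0,0,0,3,30],[0,0,0,0,0,1,30],[0,0,0,0,0,1,30],[0,0,0,0,0,1,30],[0,0,0,0,0,0,30],[0,0,0,0,0,0,30]])

```text
t: 57.12
eef_pos: [613.8, -91.5, 344.6]
tcp_rot: [3.141, 0.0, 1.507]
ft_force: [-0.5, 0.0, -0.8]
opening: 0.472
grip_force: 29.2
```

Emit:
jog_arm(motion=[[0,0,0,0,0,0.8,30],[0,0,0,0,0,0.5,30],[0,0,0,0,0,0,30],[0,0,0,0,0,0,55],[0,0,0,0,0,0,62],[0,0,0,0,0,0,62],[0,0,0,0,0,-25,62],[0,0,0,0,0,-45,62],[0,0,0,0,0,-35,62],[0,0,0,0,0,0,62]])

```text
t: 58.38
eef_pos: [614.0, -91.5, 450.8]
tcp_rot: [3.137, 0.001, 1.507]
ft_force: [0.7, -0.3, -0.6]
opening: 0.649
grip_force: 0.0
```

```bash
python3 - <<'E'
from h import *
st()
a=s2w(-172,-125)
plan([(420,-140,400,30,50),(*a,200,-3.65,50)])
E
```

```text
58.38 [614.  -91.5 450.8] rot [1.7974e+02 6.0000e-02 8.6340e+01] F [ 0.7 -0.3 -0.6] op 61.7 g 0.0
10 rows
[[0, 0, 9.4, -10.1, -31.8, 8.5, 50], [0, 0, 9.4, -15.2, -29.7, 8.5, 50], [0, 0, 9.4, -19.8, -26.8, 8.5, 50], [0, 0, 9.4, -23.9, -23.2, 8.5, 50], [0, 0, 9.4, -27.4, -19.0, 8.5, 50], [0, 0, 9.4, -30.1, -14.3, 8.5, 50], [0, 0, 8.4, 0.2, -6.7, 50.0, 50], [0, 0, 8.4, -0.8, -6.6, 50.0, 50], [0, 0, 8.4, -1.8, -6.4, 50.0, 50], [0, 0, 8.4, -2.7, -6.1, 50.0, 50]]
```

Emit:
jog_arm(motion=[[0,0,9.4,-10,-31.8,8.5,50],[0,0,9.4,-15.2,-29.7,8.5,50],[0,0,9.4,-19.8,-26.8,8.5,50],[0,0,9.4,-24,-23.2,8.5,50],[0,0,9.4,-27.4,-19,8.5,50],[0,0,9.4,-30,-14.3,8.5,50],[0,0,8.4,0.2,-6.7,50,50],[0,0,8.4,-0.8,-6.6,50,50],[0,0,8.4,-1.8,-6.4,50,50],[0,0,8.4,-2.7,-6.1,50,50]])

```text
t: 59.62
eef_pos: [406.2, -115.9, 195.3]
tcp_rot: [-3.142, 0.0, -0.069]
ft_force: [0.4, 0.3, -0.2]
opening: 0.528
grip_force: 0.0
```

Emit:
jog_arm(motion=[[0,0,0,0,0,0,50],[0,0,0,0,0,0,50],[0,0,0,0,0,0,50]])

```text
t: 60.0
eef_pos: [407.6, -116.7, 198.8]
tcp_rot: [3.14, -0.003, -0.062]
ft_force: [-0.2, -0.6, -0.6]
opening: 0.526
grip_force: 0.0
```

```bash
python3 t.py; python3 - <<'E'
from h import *
st(); d=env.read_camera("wrist"); save(d,"w6.png"); S=tostand(cloud(d).reshape(-1,3))
L=S[(S[:,0]>-182)&(S[:,0]<-135)&(abs(S[:,1]+125)<25)&(S[:,2]>30)&(S[:,2]<90)]
if len(L)>20:
    print(len(L),np.percentile(L[:,1],[1,99]),np.percentile(L[:,0],[1,99]))
    print("slope",np.polyfit(L[:,0],L[:,2],1))
p=env.state()["eef_pos"]; print(tostand(np.array([p])).round(1)); plan([(*s2w(-167,-125),150,-3.65,50)])
d=env.read_camera("scene"); save(d,"s2.png"); c=cv2.resize(d["color"][150:330,230:430],None,fx=3,fy=3); cv2.imwrite("pics/s2c.png",c[:,:,::-1])
E
```

```text
60.05 [ 407.5 -116.6  198.6] rot [ 1.7993e+02 -1.5000e-01 -3.5900e+00] F [-0.8  0.3  0.1] op 50.1 g 0.0
c1 0 [0 0] [0 0] 0
c2 0 [0 0] [0 0] 0
c3 0 [0 0] [0 0] 0
cars on ledge (stand) 1534 [ 31.  -11.5] [275.6  47.2] 89.23
-86 441 [ 31.4 -85.5] [98.8 44.1] 86.5
0 521 [31.4  4.4] [44.3 88.7] 0.14
86 522 [31.3 81.8] [89.4 44.9] 89.77
ledge [-179.49275133  178.69934543] [-8.50981675 63.21727686]
60.05 [ 407.5 -116.6  198.6] rot [ 1.7993e+02 -1.5000e-01 -3.5900e+00] F [-0.8  0.3  0.1] op 50.1 g 0.0
3041 [-141.81256608 -108.60563233] [-178.24288489 -135.5118073 ]
slope [ 0.19153953 86.63354522]
[[-171.8 -124.9  198.5]]
1 rows
[[0, 0, 0.0, 4.8, 0.1, 48.5, 50]]
```

View pics/w6.png

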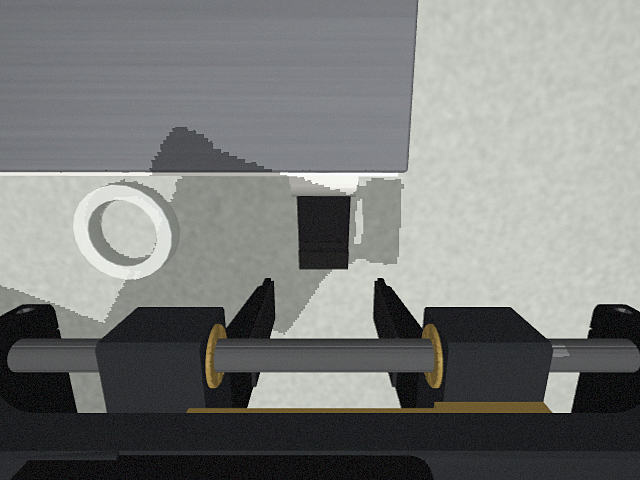

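View pics/s2c.png

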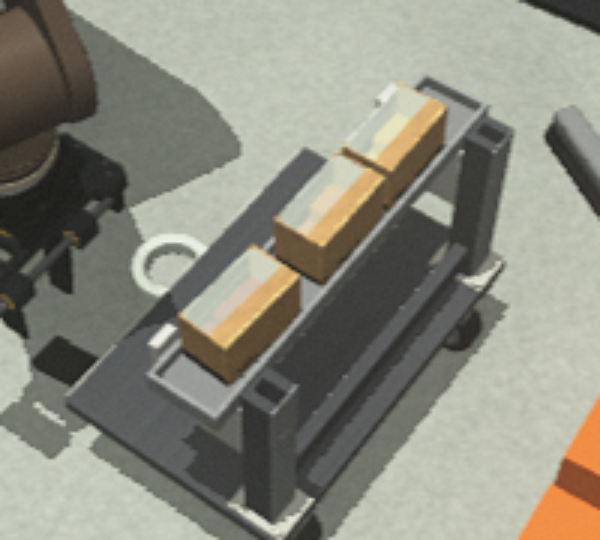

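The cars all stand on the ledge with their windows to the front, and the wrist view shows the pedal centred between the fingers at (324,232). Car c3 seems to sit further right than I placed it, so I measure it.

```bash
python3 - <<'E'
from h import *
for cn in ("top","scene"):
    S=tostand(cloud(env.read_camera(cn)).reshape(-1,3))
    Q=rect(S,(32,-110),55,286,305,cn); 
    if len(Q)<10: continue
    A=np.c_[Q[:,:2],np.ones(len(Q))]; print("tilt",np.linalg.lstsq(A,Q[:,2],rcond=None)[0].round(4),np.median(Q[:,2]),"y",np.percentile(Q[:,1],[1,99]))
    rect(S,(32,-110),40,286,305,"near")
E
```

```text
top 514 [  29.9 -108. ] [80.2 44.9] 86.0
tilt [2.820000e-02 3.100000e-03 2.947639e+02] 295.35115910738443 y [-147.20824463  -68.57786176]
near 479 [  29.8 -109.1] [78.  44.9] 85.78
scene 741 [  31.  -108.3] [82.3 45.6] 86.1
tilt [3.800000e-03 8.800000e-03 2.943089e+02] 293.7532302252042 y [-148.77391542  -68.90591077]
near 674 [  30.7 -109.7] [78.9 45.1] 86.39
```

Car c3 was nudged to y=-108 and yaw -4 deg. That is well within tolerance, so I leave it and lift the pedal.

Emit:
jog_arm(motion=[[0,0,0,4.8,0,30,50],[0,0,0,0,0,30,50],[0,0,0,0,0,20,50],[0,0,0,0,0,11,50],[0,0,0,0,0,0,50],[0,0,0,0,0,0,20],[0,0,0,0,0,0,20],[0,0,0,0,0,0,20],[0,0,0,0,0,0,20],[0,0,0,0,0,0,20]])

```text
t: 61.5
eef_pos: [412.0, -116.7, 106.8]
tcp_rot: [3.141, -0.001, -0.064]
ft_force: [-0.7, 0.2, 7.2]
opening: 0.352
grip_force: 30.0
```

Emit:
jog_arm(motion=[[0,0,0,0,0,-6,20],[0,0,0,0,0,-6,20],[0,0,0,0,0,-6,20],[0,0,0,0,0,-5,20],[0,0,0,0,0,-3,20],[0,0,0,0,0,0,20],[0,0,0,0,0,0,20]])

```text
t: 62.38
eef_pos: [412.2, -116.7, 132.6]
tcp_rot: [3.141, -0.001, -0.064]
ft_force: [2.1, -0.5, -0.4]
opening: 0.348
grip_force: 30.0
```

Emit:
jog_arm(motion=[[0,0,0,0,0,-2,20],[0,0,0,0,0,-2,20],[0,0,0,0,0,-1,20],[0,0,0,0,0,0,20],[0,0,0,0,0,0,20]])

```text
t: 63.0
eef_pos: [412.3, -116.7, 137.1]
tcp_rot: [3.141, -0.001, -0.064]
ft_force: [6.1, -1.2, -9.7]
opening: 0.358
grip_force: 30.0
```

Emit:
jog_arm(motion=[[0,0,0,0,0,-1.5,20],[0,0,0,0,0,0,20],[0,0,0,0,0,0,20],[0,0,0,0,0,0,40],[0,0,0,0,0,0,55],[0,0,0,0,0,0,55],[0,0,0,-10,0,-10,55],[0,0,0,-10,0,-40,55],[0,0,0,0,0,-50,55],[0,0,0,0,0,0,55]])

```text
t: 64.25
eef_pos: [391.8, -115.5, 242.0]
tcp_rot: [3.139, -0.006, -0.064]
ft_force: [0.3, 0.7, -0.2]
opening: 0.578
grip_force: 0.0
```

```bash
python3 - <<'E'
from h import *
st(); d=env.read_camera("wrist"); S=tostand(cloud(d).reshape(-1,3))
L=S[(S[:,0]>-175)&(S[:,0]<-130)&(abs(S[:,1]+125)<14)&(S[:,2]>55)&(S[:,2]<95)]
m=np.polyfit(L[:,0],L[:,2],1); print(len(L),"slope rad",np.arctan(m[0]),"z at toe",np.polyval(m,-166))
E
python3 t.py; python3 - <<'E'
from h import *
d=env.read_camera("scene"); P=cloud(d); 
S=tostand(P.reshape(-1,3))
for Y in (-145,145):
    k=S[(abs(S[:,1]-Y)<9)&(S[:,0]>-22)&(S[:,0]<-6)&(S[:,2]>225)&(S[:,2]<262)]; print("lug",Y,len(k),k[:,2].max() if len(k) else 0)
E
```

```text
64.25 [ 391.8 -115.5  242. ] rot [179.86  -0.33  -3.66] F [ 0.3  0.7 -0.2] op 55.0 g 0.0
2574 slope rad -0.32551502135011573 z at toe 79.52670222832526
64.35 [ 391.2 -115.2  239.2] rot [ 1.7997e+02 -7.0000e-02 -3.6600e+00] F [ 0.6  0.9 -0.7] op 55.2 g 0.0
c1 0 [0 0] [0 0] 0
c2 0 [0 0] [0 0] 0
c3 0 [0 0] [0 0] 0
cars on ledge (stand) 1539 [-53.9 -11.1] [275.8 215.8] 89.73
-86 440 [ 31.5 -85.7] [99.2 44.3] 85.89
0 522 [31.4  4.5] [44.8 88.5] 0.4
86 517 [31.3 81.7] [89.3 44.2] 89.86
ledge [-179.1951552   178.57809651] [-9.18889365 63.45323483]
lug -145 49 255.57324430794984
lug 145 14 254.1294065489617
```

The pedal slope is 0.325 rad up (fully released) and everything is at rest. I hand the job in.

```bash
python3 -c "
from cell import env
print(env.job_done())"
```

```text
the job is handed in; nothing more can be done
None
```

The job is handed in, with the result not reported back: brake locked, both brackets pressed home, ledge level and centred, all three cars upright on it with windows to the front, brake released fully up; one car was knocked about 22 mm along the ledge after placing but stayed within limits.

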